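# Fetch the block plane from behind the glue bottles

### The job

The block plane lies out of reach behind three containers (glue bottle, jar, square tin) on the wooden stand. First move all three containers, upright, onto the bare grey board, leaving the plane alone until that is done; then take the plane out and lay it sole down in the middle of the cork pad, lengthwise along it. Once it lies there, put each container back upright in the middle of the very rubber coaster it came from.

Things in the scene. Friction and masses are not known exactly. Their poses are not given: they have to be found in the camera images.
- bottle_mid (a point): white round plastic glue bottle with a pointed grey nozzle, loose, 125 mm tall, 0.25 kg; straight body 52 mm across up to 96 mm above its foot, then shoulder and nozzle. The point is on its axis 62.5 mm above its foot; z up along the axis. Grip the body about 78 mm above its foot, so that the fingers stay over the plane behind.
- jar_mid (a point): round amber glass jar with a black lid of the same width, loose, 54 mm across, 105 mm tall, 0.28 kg. The point is on its axis 52.5 mm above its foot; z up along the axis. Grip it about 78 mm above its foot.
- tin_mid (a point): square metal tin with a small grey screw cap, loose, 46 x 46 mm and 100 mm tall (112 mm with the cap), 0.30 kg. The point is on its axis 56 mm above its foot; z up, x and y square to its side faces. Grip it on two opposite faces about 78 mm above its foot.
- plane_mid (a point): small steel block plane with brass cap and knob, loose, 135 mm long, 40 mm wide, 40 mm high, 0.42 kg, lying on its sole on the stand's floor between the containers and the back wall. The point is at the middle of its length and width, 21 mm above its sole; x along its length towards the knob, z up. Grip it across its 40 mm width at the middle, where the flat side cheeks are 80 mm long and reach 33 mm above the sole.
- coaster0: left coaster of the stand's front row as seen from the robot: flat round black rubber disc, 72 mm across and 3 mm thick, fixed on the stand's floor; origin at the centre of its underside. A container stands in its middle at the start; which one varies.
- coaster1: middle coaster: flat round black rubber disc, 72 mm across and 3 mm thick, fixed on the stand's floor; origin at the centre of its underside. A container stands in its middle at the start; which one varies.
- coaster2: right coaster: flat round black rubber disc, 72 mm across and 3 mm thick, fixed on the stand's floor; origin at the centre of its underside. A container stands in its middle at the start; which one varies.
- stand: fixed open-fronted wooden stand, 170 mm deep (x) and 286 mm wide (y), floor 8 mm thick; back wall (at its +x edge, 8 mm thick) reaches 58 mm above the bench and the side walls (8 mm) 48 mm. Origin at the centre of its underside, x to its back, z up. The coasters' centres lie at x = -45 mm, y = +90, 0, -90 mm in its frame, the plane along y at about x = +20 mm. A small loose wood offcut lies in its back left corner. Containers on the coasters stand at 11 mm above the bench.
- board: bare flat grey laminate board, fixed on the bench, the place to set containers aside: 260 (x) x 130 (y) x 9 mm; origin at the centre of its underside. It lies left or right of the stand.
- cork_pad: flat cork pad, fixed on the bench, the place for the plane: 200 (x, its length) x 110 (y) x 6 mm; origin at the centre of its underside. It lies on the side that the board is not.
There are look-alikes about, which are no part of the job. Leave any blue or red look-alike of the part that bears jar_mid alone.

How it is judged:
On the way, in this order (a step that is already met when the one before it is completed fails the run):
1. all three containers stand upright on the grey board, the plane not yet moved (x of bottle_mid in the frame of board between -0.13 and 0.13 m and y of bottle_mid in the frame of board between -0.065 and 0.065 m and z of bottle_mid in the frame of board below 0.0775 m and angle between each of bottle_mid, jar_mid, tin_mid's own z axis and vertical below 0.12 rad and x of jar_mid in the frame of board between -0.13 and 0.13 m and y of jar_mid in the frame of board between -0.065 and 0.065 m and z of jar_mid in the frame of board below 0.0675 m and x of tin_mid in the frame of board between -0.13 and 0.13 m and y of tin_mid in the frame of board between -0.065 and 0.065 m and z of tin_mid in the frame of board below 0.071 m and linear speed of each of bottle, jar, tin below 0.02 m/s and distance of plane_mid from where it was at the start of the episode below 0.02 m), for 0.2 s.
2. the plane lies released on the cork pad, centred and lengthwise, while the containers still stand on the board (horizontal distance between plane_mid and cork_pad below 0.015 m and angle between the x axis of plane_mid and the x axis of cork_pad, either way round below 0.2 rad and angle between plane_mid's own z axis and vertical below 0.1 rad and z of plane_mid in the frame of cork_pad below 0.033 m and linear speed of plane below 0.02 m/s and contact force between plane and the fingers below 0.1 N and x of bottle_mid in the frame of board between -0.13 and 0.13 m and y of bottle_mid in the frame of board between -0.065 and 0.065 m and z of bottle_mid in the frame of board below 0.0775 m and angle between each of bottle_mid, jar_mid, tin_mid's own z axis and vertical below 0.12 rad and x of jar_mid in the frame of board between -0.13 and 0.13 m and y of jar_mid in the frame of board between -0.065 and 0.065 m and z of jar_mid in the frame of board below 0.0675 m and x of tin_mid in the frame of board between -0.13 and 0.13 m and y of tin_mid in the frame of board between -0.065 and 0.065 m and z of tin_mid in the frame of board below 0.071 m), for 0.2 s.
At the end, for the whole second after the job is handed in: The plane lies sole down on the cork pad within 15 mm of its middle and within 0.2 rad (11 degrees) of its length, either way round; each container stands upright (within 0.1 rad) within 15 mm of where it stood at the start; all are released and at rest (horizontal distance between plane_mid and cork_pad below 0.015 m and angle between the x axis of plane_mid and the x axis of cork_pad, either way round below 0.2 rad and angle between each of plane_mid, bottle_mid, jar_mid, tin_mid's own z axis and vertical below 0.1 rad and z of plane_mid in the frame of cork_pad below 0.033 m and distance of each of bottle_mid, jar_mid, tin_mid from where it was at the start of the episode below 0.015 m and linear speed of each of plane, bottle, jar, tin below 0.02 m/s and contact force between each of plane, bottle, jar, tin and the fingers below 0.1 N); the robot touches nothing.
It fails at once if a container tipped over (angle between any of bottle_mid, jar_mid, tin_mid's own z axis and vertical above 0.6 rad).
It also fails if it takes over 144 s, if anything falls off the work surface, if the arm or the gripper's body presses on something with over 40 N, if the wrist force passes 120 N, or if a joint passes its speed limit or range.

### The arm

A 7-joint arm with a two-finger parallel gripper is mounted at the origin on the work surface. World frame = base frame: x ahead of the robot, y to its left, z up, the work surface at z = 0. Lengths are in m, angles in rad, forces in N, time in s.
With the tool pointing down it reaches from about 0.4 to 0.85 m from the base axis. Payload 10.4 kg.
Tool frame: the origin (TCP) lies midway between the tips of the shut fingers; the grasp point (between the pads) lies hold_point_z behind it (hold_point_z is the distance from the TCP to the grasp point, in m); z points along the fingers, y is the line along which they close (so a half turn about z gives the same grasp; the last joint's range is limited). The gripper opens to 87 mm and grips with 3 to 60 N. Pads are 19 mm wide; open, the fingers measure 117 mm over their backs; the gripper's body (75 mm by 190 mm) begins 51 mm behind the grasp point.
Start: joints at [-1.321, 0.332, -0.065, 1.46, 0.022, 1.35, -0.088], TCP at [0.168, 0.602, 0.223] pointing down, gripper open.
Joint ranges: [-2.6, 2.6], [-0.5, 2.12], [-1.47, 1.34], [0.16, 2.42], [-1.27, 4.41], [0.06, 2.06], [-2.6, 2.6]. Speed limits (rad/s): [2.22, 2.22, 2.79, 2.79, 3.14, 3.14, 3.14].

### API

Orientations are given as a unit quaternion [x, y, z, w].
In Python, from bench import * gives the robot as it stands. The module is installed in compiled form; this text tells all that it offers.
- The arm moves only by the tool drive_tool, never from a script. Its argument "increments" is a list of rows, each a list of 6 numbers: the shift along the tool's x, y, z scaled (see below), then the turn, a rotation vector about the tool's x, y, z scaled (see below). In form: [[dx, dy, dz, rx, ry, rz], ...]. A call has exactly 5 rows; each row is the pose to reach, as a shift and turn from the pose commanded when the call began, along the tool's axes at that moment; what a row does not reach only later rows make up. The controller multiplies each number of a shift by 300 mm and each number of a turn by pi/4 rad. A row lasts 1/12 s, in which the tool goes at most 41.7 mm and 7.16 degrees, less where a joint would pass 70% of its speed; a pose out of reach is approached as far as the arm can. A call with a number of a shift or a turn outside -1 to 1 is refused whole. A call with a gripper value outside its range is refused whole. "claw" is the closure, from 0 (fully open) to 1 (shut), set as the call begins (left out, the last holds). The fingers move at their own pace and stop on an object; "force" is the grip in N (left out, the last holds). Time passes only in rows, so rows that repeat a pose let the fingers close, or fill a call up. It gives the time, the measured TCP pose, the force, the opening and the grip force at its end, in the units of the state.
- read_state(): the state, without advancing time (a new reading comes with each control period).
- camera(name): name is "side" or "top"; returns the picture (480x640x3 uint8, blue, green, red); there is no depth.
- get_calibration(name): a dict with "K" (3x3 intrinsics, pixels), "position" and "rotation" of the camera in the world. Camera axes: x right, y down, z forward; pixel columns grow to the right and rows downward; lengths in m; the calibration is good to about 2 mm. A picture is of the moment at which its call begins. get_calibration takes no time and is no camera call.
- close_job(): hands the job in; it is judged then, once.
The state is a dict: "time": time; "joint_positions": joint angles; "joint_vel": joint speeds; "joint_torque": joint torques, N m; "ee_pos": TCP position; "eef_rot": TCP orientation; "ft_force": force on the tool from outside, world axes, zero at the start; "torque": the same for the moment, N m; "width": finger opening in m; "grip_force": force on a finger pad.
Only numpy, scipy, OpenCV 4.12 (cv2) and the standard library are available. Lean on these libraries where they do the work, as an engineer would, in place of code of your own. Each camera call takes 0.05 s, during which the arm holds its last target. There are 200 camera calls.

## Working session

There is one attempt and no reset: what is moved stays moved. The work goes in short steps, Python scripts to look and compute and a tool call to move; the robot and the scene stay as the last step left them, time stands still between calls to the robot, and variables do not carry over. Pictures are saved under pics/ and viewed, at most 14 in all, crops included, and the job is handed in when it is done.

Besides the shell and the picture viewer there is one more tool, called after ">>>" as name(argument=value, ...) on one line, values as JSON. drive_tool: Moves the arm, as the interface text tells. Its arguments: {"type":"object","properties":{"increments":{"type":"array","items":{"type":"array","items":{"type":"number"}}},"claw":{"type":"number"},"force":{"type":"number"}},"required":["increments"]}

```bash
mkdir -p pics; python3 - <<'E'
from bench import *
import cv2
s=read_state();print({k:(v if isinstance(v,(int,float)) else [round(float(x),3) for x in v]) if not isinstance(v,str) else v for k,v in s.items()})
for n in("top","side"):
    cv2.imwrite(f"pics/{n}0.png",camera(n));c=get_calibration(n);print(n,c)
try: print(hold_point_z)
except Exception as e: print(e)
E
```

```text
{'time': 0.0, 'joint_positions': [-1.321, 0.333, -0.065, 1.461, 0.022, 1.35, -0.089], 'joint_vel': [0.001, -0.001, -0.0, -0.0, 0.0, -0.001, 0.001], 'joint_torque': [0.0, -62.325, 0.025, -38.991, -0.061, 0.04, 0.0], 'ee_pos': [0.168, 0.602, 0.222], 'eef_rot': [0.136, 0.991, -0.001, -0.0], 'ft_force': [0.673, 0.854, 0.63], 'torque': [0.009, 0.014, -0.013], 'grip_force': 0.0, 'width': 0.0870059929689518}
top {'K': array([[562.00712176,   0.        , 315.53066005],
       [  0.        , 562.00712176, 237.52580492],
       [  0.        ,   0.        ,   1.        ]]), 'position': array([ 0.24021896, -0.01965988,  1.14546315]), 'rotation': array([ 0.72798692, -0.67677819,  0.07216404, -0.08245412])}
side {'K': array([[498.65749822,   0.        , 318.27237422],
       [  0.        , 498.65749822, 236.07447111],
       [  0.        ,   0.        ,   1.        ]]), 'position': array([ 0.27095862, -0.43372272,  0.70667026]), 'rotation': array([ 0.92470429, -0.22278437,  0.07103511, -0.30040492])}
0.0187
```

View pics/top0.png

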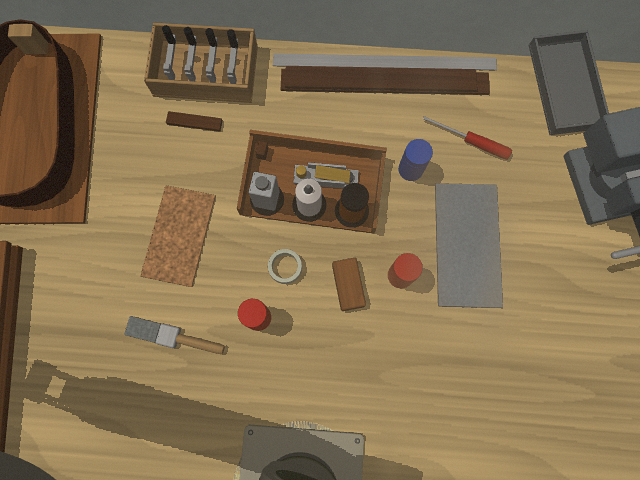

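View pics/side0.png

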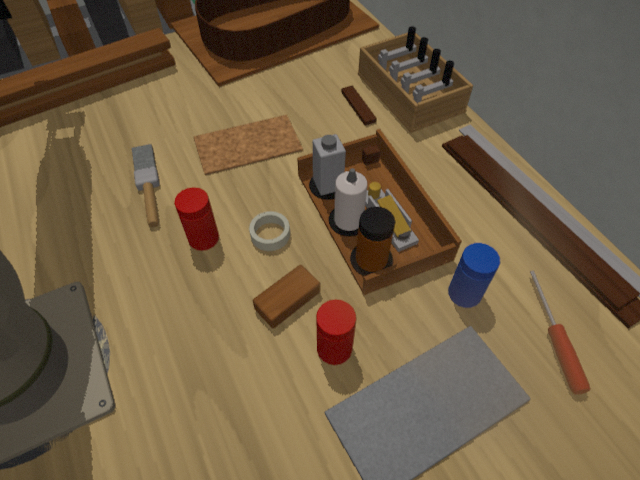

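The top view shows the tin (264,192), bottle (309,197) and amber jar (354,202) from left to right on the stand. The plane is behind them at about (327,175), the board is on the right (470,245) and the cork pad on the left (178,236). 

Jar candidates in the top view are the amber jar with black lid at (354,202), the blue one at (416,160) and the red ones at (407,270) and (254,314). The black-lidded amber jar on the coaster fits the description. Next is an enlarged crop to confirm that.

```bash
cat > h.py <<'E'
from bench import *
import cv2, numpy as np
from scipy.spatial.transform import Rotation as R
def ray(n,uv):
    c=get_calibration(n);d=np.linalg.solve(c["K"],[uv[0],uv[1],1.]);return np.array(c["position"]),R.from_quat(c["rotation"]).apply(d)
def onz(n,uv,z):
    o,d=ray(n,uv);return o+d*(z-o[2])/d[2]
def tri(a,b):
    (o1,d1),(o2,d2)=ray("top",a),ray("side",b);d1/=np.linalg.norm(d1);d2/=np.linalg.norm(d2)
    t=np.linalg.lstsq(np.c_[d1,-d2],o2-o1,rcond=None)[0];p,q=o1+d1*t[0],o2+d2*t[1];return (p+q)/2,np.linalg.norm(p-q)
def proj(n,P):
    c=get_calibration(n);p=c["K"]@R.from_quat(c["rotation"]).inv().apply(np.array(P)-c["position"]);return p[:2]/p[2]
E
python3 - <<'E'
from h import *
t=cv2.imread("pics/top0.png");s=cv2.imread("pics/side0.png")
a=cv2.resize(t[120:240,230:400],None,fx=4.6,fy=4.6,interpolation=cv2.INTER_CUBIC)  # 782x552
b=cv2.resize(s[120:290,285:465],None,fx=3.5,fy=3.5,interpolation=cv2.INTER_CUBIC)
cv2.imwrite("pics/ct.png",a);cv2.imwrite("pics/cs.png",b)
print(proj("top",[0,0,0]),onz("top",(309,197),.1))
def hsv(i):return cv2.cvtColor(i,cv2.COLOR_BGR2HSV)
# board / cork
for n,im in(("top",t),("side",s)):
    h=hsv(im)
    for nm,lo,hi,z,seed in(("board",(0,0,80),(180,50,180),.009,(470,245)if n=="top" else(430,405)),("cork",(0,70,0),(16,255,255),.006,(178,236)if n=="top" else(248,143))):
        m=cv2.inRange(h,lo,hi);m=cv2.morphologyEx(m,cv2.MORPH_CLOSE,np.ones((5,5)));m=cv2.morphologyEx(m,cv2.MORPH_OPEN,np.ones((5,5)))
        cs,_=cv2.findContours(m,cv2.RETR_EXTERNAL,cv2.CHAIN_APPROX_NONE)
        c=[c for c in cs if cv2.pointPolygonTest(c,seed,False)>=0]
        print(n,nm,h[seed[1],seed[0]],len(c))
        if c:
            P=np.array([onz(n,q[0],z)[:2] for q in c[0]],np.float32)
            print(cv2.minAreaRect(P*1000),cv2.contourArea(c[0]))
E
```

```text
[299.83511403 491.48695787] [0.55162979 0.02283975 0.1       ]
top board [ 30  12 110] 1
((502.439208984375, -307.86614990234375), (259.0655212402344, 129.65306091308594), 2.9436285495758057) 7547.0
top cork [ 15 128 133] 1
((478.5307922363281, 292.48944091796875), (110.26981353759766, 199.47576904296875), 82.42021179199219) 4778.5
side board [ 90   2 112] 1
((503.0893249511719, -310.0440673828125), (259.8396911621094, 130.90235900878906), 2.945726156234741) 16948.0
side cork [ 15 142 135] 1
((479.12713623046875, 290.4913330078125), (113.8939437866211, 199.28298950195312), 82.37723541259766) 3741.0
```

View pics/ct.png

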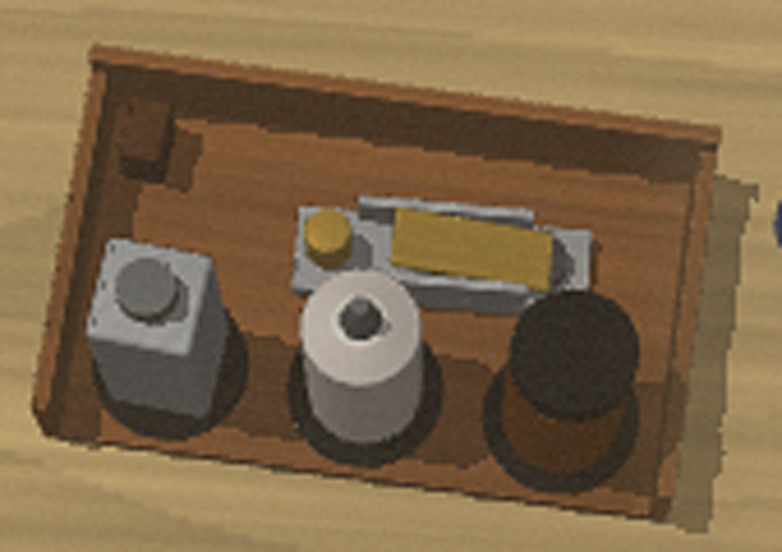

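View pics/cs.png

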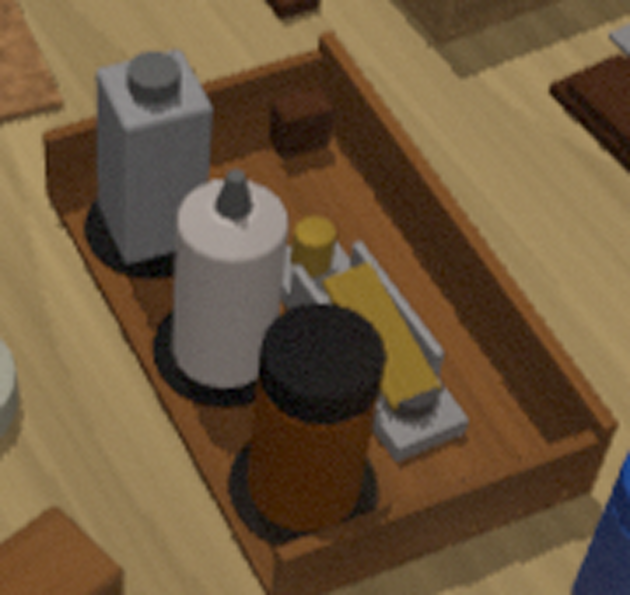

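The crops confirm the jar: amber with a black lid, at (575,350) in the top crop and (322,350) in the side crop. The tin cap is at (147,285) top and (155,72) side, and the nozzle tip is at (360,308) top and (237,176) side.

```bash
python3 - <<'E'
from h import *
T=lambda u,v:((u+.5)/4.6-.5+230,(v+.5)/4.6-.5+120)
S=lambda u,v:((u+.5)/3.5-.5+285,(v+.5)/3.5-.5+120)
np.set_printoptions(precision=4,suppress=True)
for n,a,b in(("tincap",(147,282),(155,68)),("nozzle",(360,306),(237,176)),("jarlid",(575,345),(322,347)),("knob",(328,230),(315,228)),("brass",(473,249),(384,335)),
 ("tin back left",(108,240),(170,52)),("tin back right",(212,260),(210,102)),("tin front left",(92,332),(98,77)),("tin front right",(197,352),(132,128)),("stand BL",(93,48),(328,38)),("stand BR",(720,130),(612,428)),("stand FL",(35,405),(48,135))):
    print(n,*tri(T(*a),S(*b)))
BL,BR,FL=[onz("top",T(*q),z)[:2] for q,z in(((93,48),.058),((720,130),.058),((35,405),.048))]
print(BL,BR,FL)
v=BR-BL;yaw=np.arctan2(v[0],-v[1]);print("yaw",np.degrees(yaw),np.linalg.norm(v),np.linalg.norm(FL-BL))
# coaster masks: floor plane coaster top z=.011, silhouettes via dark pixels
for n in("top",):
    im=cv2.imread("pics/top0.png");h=cv2.cvtColor(im,cv2.COLOR_BGR2HSV)
# plane silhouette corners in top view, at sole height .008+
for q,z in(((302,207),.020),((592,230),.020),((293,290),.020),((588,312),.020)): print("plane",onz("top",T(*q),z))
# coaster extreme points (front) z=.011
for nm,L,Rr,B in(("c0",(92,368),(247,368),(168,438)),("c1",(289,392),(442,396),(365,467)),("c2",(484,415),(638,418),(562,493))):
    print(nm,[onz("top",T(*q),.011)[:2] for q in(L,Rr,B)])
c=R.from_euler('z',yaw)
ctr=(BR+BL)/2-c.apply([.085,0,0])[:2];print("stand",ctr)
for y in(.09,0,-.09): print("coaster",ctr+c.apply([-.045,y,0])[:2])
E
```

```text
tincap [0.5696 0.1145 0.1241] 0.00045180080955264544
nozzle [0.5626 0.0249 0.1363] 0.0014210306567918173
jarlid [ 0.5567 -0.0641  0.1179] 0.0011043802173440387
knob [0.6246 0.0458 0.0494] 0.0012510676915121275
brass [ 0.6257 -0.0196  0.0354] 0.0023046515844677325
tin back left [0.5902 0.1348 0.1098] 0.002970417160744793
tin back right [0.5848 0.0891 0.1164] 0.001862954838141491
tin front left [0.551  0.1378 0.1071] 0.0015435512989956494
tin front right [0.5446 0.092  0.1149] 0.0013378186314577359
stand BL [0.701  0.1587 0.0535] 0.0007831642420352289
stand BR [ 0.6807 -0.1255  0.0553] 0.001223645333451233
stand FL [0.5351 0.1686 0.0462] 0.0005970936332206192
[0.6995 0.1579] [ 0.6803 -0.1255] [0.5343 0.1684]
yaw -3.8755672763155435 0.2840223745323244 0.16549937283215266
plane [0.6445 0.0605 0.02  ]
plane [ 0.6428 -0.073   0.02  ]
plane [0.6044 0.0613 0.02  ]
plane [ 0.6035 -0.0734  0.02  ]
c0 [array([0.5635, 0.1505]), array([0.5686, 0.0799]), array([0.5331, 0.1128])]
c1 [array([0.5586, 0.0598]), array([ 0.5617, -0.0099]), array([0.526 , 0.0226])]
c2 [array([ 0.5542, -0.0295]), array([ 0.5578, -0.0994]), array([ 0.5203, -0.067 ])]
stand [0.6051 0.0219]
coaster [0.5662 0.1148]
coaster [0.5602 0.025 ]
coaster [ 0.5541 -0.0648]
```

>>> drive_tool(increments=[[-0.086,-0.06,0,0,0,0],[-0.172,-0.12,0,0,0,0],[-0.258,-0.18,0,0,0,0],[-0.344,-0.24,0,0,0,0],[-0.43,-0.3,0,0,0,0]], claw=0.2, force=25)

```text
time: 0.52
ee_pos: [0.2691, 0.479, 0.2222]
eef_rot: [0.136, 0.991, -0.0, -0.0]
ft_force: [0.4, 0.2, 1.0]
width: 0.071
grip_force: 0.0
```

>>> drive_tool(increments=[[-0.086,-0.06,0,0,0,0],[-0.172,-0.12,0,0,0,0],[-0.258,-0.18,0,0,0,0],[-0.344,-0.24,0,0,0,0],[-0.43,-0.3,0,0,0,0]])

```text
time: 0.93
ee_pos: [0.369, 0.3576, 0.2223]
eef_rot: [0.136, 0.991, -0.0, -0.0]
ft_force: [0.9, 0.1, -0.7]
width: 0.0695
grip_force: 0.0
```

>>> drive_tool(increments=[[-0.086,-0.06,0,0,0,0],[-0.172,-0.12,0,0,0,0],[-0.258,-0.18,0,0,0,0],[-0.344,-0.24,0,0,0,0],[-0.43,-0.3,0,0,0,0]])

```text
time: 1.35
ee_pos: [0.4689, 0.2362, 0.2224]
eef_rot: [0.136, 0.991, -0.0, -0.0]
ft_force: [0.5, 1.1, 0.1]
width: 0.0695
grip_force: 0.0
```

>>> drive_tool(increments=[[-0.2,-0.1,0,0,0,-0.1],[-0.3,-0.2,0,0,0,-0.2],[-0.43,-0.3,0,0,0,-0.24],[-0.43,-0.3,0,0,0,-0.24],[-0.43,-0.3,0,0,0,-0.24]])

```text
time: 1.77
ee_pos: [0.5712, 0.1082, 0.2222]
eef_rot: [0.047, 0.999, -0.002, 0.001]
ft_force: [0.2, -0.8, -0.4]
width: 0.07
grip_force: 0.0
```

```bash
cat >> h.py <<'E'
def go(x,y,z,yaw,mul=1):
    "increments (scaled, tool axes) to a tool-down pose; yaw 0: tool x=-x, tool y=+y"
    s=read_state();q=R.from_quat(s["eef_rot"]);t=R.from_euler('z',yaw,degrees=True)*R.from_quat([0,1,0,0])
    d=q.inv().apply(np.array([x,y,z])-s["ee_pos"])/.3;r=(q.inv()*t).as_rotvec()/(np.pi/4)
    print("go",np.round(d,3),np.round(r,3))
def st():
    s=read_state();r=R.from_quat(s["eef_rot"])*R.from_quat([0,1,0,0]).inv()
    print("t %.2f"%s["time"],np.round(s["ee_pos"],4),"rpy",np.round(r.as_euler('xyz',degrees=True),2),"w %.4f"%s["width"],"gf %.1f"%s["grip_force"],"F",np.round(s["ft_force"],1),"q",np.round(s["joint_positions"],2))
E
python3 -c "
from h import *
st();go(.568,.1145,.0703,-5)"
```

```text
t 1.77 [0.5712 0.1082 0.2222] rpy [-0.2  -0.07 -5.35] w 0.0700 gf 0.0 F [ 0.2 -0.8 -0.4] q [-0.59  0.24  0.38  1.6  -0.09  1.32  1.28]
go [0.013 0.022 0.506] [-0.004  0.002 -0.008]
```

>>> drive_tool(increments=[[0.013,0.022,0.02,0,0,0],[0.013,0.022,0.1,0,0,0],[0.013,0.022,0.18,0,0,0],[0.013,0.022,0.25,0,0,0],[0.013,0.022,0.25,0,0,0]])

```text
time: 2.18
ee_pos: [0.5616, 0.1244, 0.1429]
eef_rot: [0.041, 0.999, -0.001, -0.003]
ft_force: [-0.5, 0.3, 1.0]
width: 0.0692
grip_force: 0.0
```

```bash
python3 -c "
from h import *
st();go(.568,.1145,.0703,-5);cv2.imwrite('pics/p1.png',camera('side')[80:330,260:510].repeat(2,0).repeat(2,1))"
```

```text
t 2.18 [0.5616 0.1244 0.1429] rpy [-0.13  0.39 -4.7 ] w 0.0692 gf 0.0 F [-0.5  0.3  1. ] q [-0.6   0.29  0.36  1.71 -0.11  1.17  1.28]
go [-0.026 -0.03   0.242] [-0.003 -0.009  0.007]
```

View pics/p1.png

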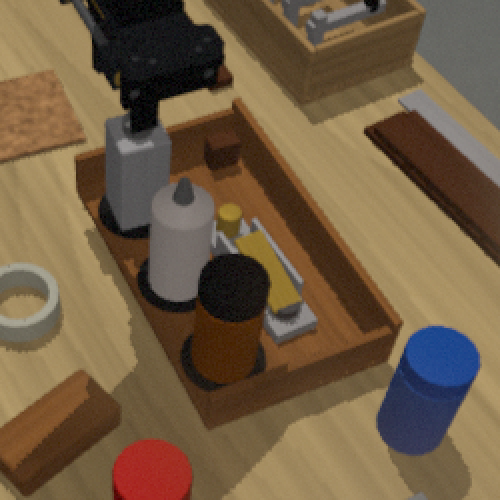

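The gripper's near finger is over the tin (crop 140,120) and nothing has been touched. I'm correcting sideways and then lowering.

>>> drive_tool(increments=[[-0.026,-0.03,0,0,0,0],[-0.026,-0.03,0,0,0,0],[-0.026,-0.03,0,0,0,0],[-0.026,-0.03,0,0,0,0],[-0.026,-0.03,0,0,0,0]])

```text
time: 2.65
ee_pos: [0.5723, 0.1137, 0.1483]
eef_rot: [0.042, 0.999, 0.0, 0.0]
ft_force: [0.6, 0.1, 0.9]
width: 0.0701
grip_force: 0.0
```

```bash
python3 -c "
from h import *
st();go(.568,.1145,.0703,-5)"
```

```text
t 2.65 [0.5723 0.1137 0.1483] rpy [ 0.04 -0.05 -4.83] w 0.0701 gf 0.0 F [0.6 0.1 0.9] q [-0.58  0.3   0.37  1.69 -0.11  1.17  1.3 ]
go [0.015 0.001 0.26 ] [0.001 0.001 0.004]
```

>>> drive_tool(increments=[[0.013,0.001,0.06,0,0,0],[0.013,0.001,0.12,0,0,0],[0.013,0.001,0.19,0,0,0],[0.013,0.001,0.26,0,0,0],[0.013,0.001,0.26,0,0,0]])

```text
time: 3.07
ee_pos: [0.5668, 0.114, 0.067]
eef_rot: [0.042, 0.999, -0.001, -0.001]
ft_force: [0.1, -0.6, 0.5]
width: 0.0695
grip_force: 0.0
```

>>> drive_tool(increments=[[0,0,0,0,0,0],[0,0,0,0,0,0],[0,0,0,0,0,0],[0,0,0,0,0,0],[0,0,0,0,0,0]], claw=1, force=25)

```text
time: 3.48
ee_pos: [0.5686, 0.1144, 0.0704]
eef_rot: [0.042, 0.999, 0.0, 0.001]
ft_force: [0.2, -0.3, 2.9]
width: 0.0464
grip_force: 24.6
```

```bash
python3 -c "
from h import *
st()"
```

```text
t 3.48 [0.5686 0.1144 0.0704] rpy [ 0.05 -0.06 -4.83] w 0.0464 gf 24.6 F [ 0.2 -0.3  2.9] q [-0.57  0.38  0.35  1.77 -0.15  1.02  1.33]
```

>>> drive_tool(increments=[[0,0,-0.05,0,0,0],[0,0,-0.14,0,0,0],[0,0,-0.24,0,0,0],[0,0,-0.35,0,0,0],[0,0,-0.45,0,0,0]])

```text
time: 3.9
ee_pos: [0.5678, 0.1139, 0.2063]
eef_rot: [0.042, 0.999, 0.0, -0.0]
ft_force: [1.2, 0.3, -2.8]
width: 0.0465
grip_force: 24.6
```

>>> drive_tool(increments=[[-0.01,-0.05,0,0,0,0],[-0.02,-0.14,0,0,0,0],[-0.03,-0.24,0,0,0,0],[-0.05,-0.35,0,0,0,0],[-0.063,-0.46,0,0,0,0]])

```text
time: 4.32
ee_pos: [0.5751, -0.0261, 0.2046]
eef_rot: [0.042, 0.999, 0.0, -0.0]
ft_force: [0.3, 0.0, -2.2]
width: 0.0465
grip_force: 24.6
```

>>> drive_tool(increments=[[-0.013,-0.11,0,0,0,0],[-0.026,-0.22,0,0,0,0],[-0.039,-0.33,0,0,0,0],[-0.052,-0.44,0,0,0,0],[-0.065,-0.55,0,0,0,0]])

```text
time: 4.73
ee_pos: [0.5805, -0.1925, 0.2046]
eef_rot: [0.042, 0.999, 0.0, -0.0]
ft_force: [0.3, -0.2, -1.2]
width: 0.0466
grip_force: 24.6
```

>>> drive_tool(increments=[[-0.01,-0.1,0,0,0,0],[-0.03,-0.2,0,0,0,0],[-0.045,-0.29,0,0,0,0],[-0.06,-0.35,0,0,0,0],[-0.062,-0.376,0,0,0,0]])

```text
time: 5.15
ee_pos: [0.5889, -0.3084, 0.2042]
eef_rot: [0.044, 0.999, -0.001, -0.001]
ft_force: [0.1, 0.0, -2.3]
width: 0.0461
grip_force: 24.6
```

>>> drive_tool(increments=[[0,0,0,0,0,0],[0,0,0.06,0,0,0],[0,0,0.12,0,0,0],[0,0,0.2,0,0,0],[0,0,0.25,0,0,0]])

```text
time: 5.57
ee_pos: [0.5898, -0.3021, 0.1274]
eef_rot: [0.041, 0.999, 0.001, -0.001]
ft_force: [-1.2, 0.3, -3.3]
width: 0.0464
grip_force: 24.6
```

```bash
python3 -c "
from h import *
st();go(.5905,-.3045,.0688,-5)"
```

```text
t 5.57 [ 0.5898 -0.3021  0.1274] rpy [ 0.12  0.09 -4.7 ] w 0.0464 gf 24.6 F [-1.2  0.3 -3.3] q [ 0.01  0.52  0.55  1.49 -0.28  1.21  2.09]
go [-0.003 -0.008  0.195] [ 0.003 -0.002  0.007]
```

>>> drive_tool(increments=[[0,0,0.06,0,0,0],[0,0,0.12,0,0,0],[0,0,0.17,0,0,0],[0,0,0.195,0,0,0],[0,0,0.205,0,0,0]])

```text
time: 5.98
ee_pos: [0.5901, -0.3023, 0.0682]
eef_rot: [0.041, 0.999, 0.001, -0.001]
ft_force: [-8.7, 7.9, 21.8]
width: 0.0464
grip_force: 24.7
```

>>> drive_tool(increments=[[0,0,0,0,0,0],[0,0,0,0,0,0],[0,0,0,0,0,0],[0,0,0,0,0,0],[0,0,0,0,0,0]])

```text
time: 6.4
ee_pos: [0.5901, -0.3048, 0.0682]
eef_rot: [0.042, 0.999, 0.0, 0.0]
ft_force: [-0.3, 0.7, -0.4]
width: 0.0461
grip_force: 24.7
```

>>> drive_tool(increments=[[0,0,0,0,0,0],[0,0,0,0,0,0],[0,0,0,0,0,0],[0,0,0,0,0,0],[0,0,0,0,0,0]], claw=0.2)

```text
time: 6.82
ee_pos: [0.59, -0.3051, 0.0681]
eef_rot: [0.042, 0.999, -0.0, 0.0]
ft_force: [0.3, 0.2, 0.3]
width: 0.0674
grip_force: 0.0
```

>>> drive_tool(increments=[[0,0,-0.05,0,0,0],[0,0,-0.15,0,0,0],[0,0,-0.26,0,0,0],[0,0,-0.37,0,0,0],[0,0,-0.46,0,0,0]])

```text
time: 7.23
ee_pos: [0.5901, -0.3054, 0.2087]
eef_rot: [0.042, 0.999, -0.0, 0.001]
ft_force: [1.3, 0.3, -0.6]
width: 0.0696
grip_force: 0.0
```

```bash
python3 -c "
from h import *
st();go(.5615,.025,.2,-4)"
```

```text
t 7.23 [ 0.5901 -0.3054  0.2087] rpy [-0.03 -0.09 -4.85] w 0.0696 gf 0.0 F [ 1.3  0.3 -0.6] q [ 0.    0.46  0.57  1.39 -0.25  1.35  2.07]
go [0.188 1.089 0.028] [-0.001  0.002 -0.019]
```

>>> drive_tool(increments=[[0.015,0.09,0,0,0,0],[0.03,0.19,0,0,0,0],[0.05,0.3,0,0,0,0],[0.07,0.42,0,0,0,0],[0.09,0.54,0,0,0,0]])

```text
time: 7.65
ee_pos: [0.5762, -0.1401, 0.2061]
eef_rot: [0.043, 0.999, 0.0, 0.0]
ft_force: [1.4, 0.3, 0.4]
width: 0.0695
grip_force: 0.0
```

>>> drive_tool(increments=[[0.02,0.12,0,0,0,0],[0.04,0.25,0,0,0,0],[0.07,0.37,0,0,0,0],[0.09,0.48,0,0,0,0],[0.098,0.545,0,0,0,0]])

```text
time: 8.07
ee_pos: [0.5604, 0.0287, 0.2062]
eef_rot: [0.04, 0.999, 0.001, -0.0]
ft_force: [0.4, -0.1, 0.7]
width: 0.0695
grip_force: 0.0
```

>>> drive_tool(increments=[[0,0,0,0,0,0],[0,0,0,0,0,0],[0,0,0.05,0,0,0],[0,0,0.1,0,0,0],[0,0,0.12,0,0,0]])

```text
time: 8.48
ee_pos: [0.5605, 0.0222, 0.1684]
eef_rot: [0.043, 0.999, -0.0, -0.001]
ft_force: [-0.9, 0.2, -0.4]
width: 0.0694
grip_force: 0.0
```

```bash
python3 -c "
from h import *
st();go(.5615,.025,.0703,-4)"
```

```text
t 8.48 [0.5605 0.0222 0.1684] rpy [-0.06  0.09 -4.97] w 0.0694 gf 0.0 F [-0.9  0.2 -0.4] q [-0.5   0.24  0.44  1.73 -0.11  1.2   1.45]
go [-0.003  0.01   0.327] [-0.001 -0.002 -0.021]
```

>>> drive_tool(increments=[[-0.003,0.009,0.04,0,0,0],[-0.003,0.009,0.12,0,0,0],[-0.003,0.009,0.21,0,0,0],[-0.003,0.009,0.29,0,0,0],[-0.003,0.009,0.332,0,0,0]])

```text
time: 8.9
ee_pos: [0.5611, 0.026, 0.0677]
eef_rot: [0.043, 0.999, -0.0, -0.001]
ft_force: [-0.0, -0.6, 0.1]
width: 0.0699
grip_force: 0.0
```

>>> drive_tool(increments=[[0,0,0,0,0,0],[0,0,0,0,0,0],[0,0,0,0,0,0],[0,0,0,0,0,0],[0,0,0,0,0,0]], claw=1, force=25)

```text
time: 9.32
ee_pos: [0.5634, 0.0265, 0.072]
eef_rot: [0.042, 0.999, 0.0, 0.001]
ft_force: [-0.9, -1.4, 4.0]
width: 0.0512
grip_force: 24.8
```

```bash
python3 -c "
from h import *
st();go(.5027,-.309,.2053,-5)"
```

```text
t 9.32 [0.5634 0.0265 0.072 ] rpy [ 0.04 -0.15 -4.85] w 0.0512 gf 24.8 F [-0.9 -1.4  4. ] q [-0.48  0.35  0.41  1.82 -0.16  1.01  1.49]
go [ 0.106 -1.131 -0.445] [0.001 0.003 0.003]
```

>>> drive_tool(increments=[[0,0,-0.05,0,0,0],[0,0,-0.14,0,0,0],[0,0,-0.24,0,0,0],[0,0,-0.35,0,0,0],[0,0,-0.445,0,0,0]])

```text
time: 9.73
ee_pos: [0.5622, 0.0267, 0.2064]
eef_rot: [0.042, 0.999, 0.0, 0.001]
ft_force: [1.0, 0.0, -3.4]
width: 0.0515
grip_force: 24.8
```

>>> drive_tool(increments=[[0.005,-0.05,0,0,0,0],[0.014,-0.15,0,0,0,0],[0.025,-0.26,0,0,0,0],[0.036,-0.38,0,0,0,0],[0.047,-0.5,0,0,0,0]])

```text
time: 10.15
ee_pos: [0.5351, -0.1227, 0.2045]
eef_rot: [0.042, 0.999, 0.0, 0.0]
ft_force: [1.2, -0.8, -2.2]
width: 0.0513
grip_force: 24.8
```

>>> drive_tool(increments=[[0.012,-0.12,0,0,0,0],[0.025,-0.25,0,0,0,0],[0.037,-0.38,0,0,0,0],[0.048,-0.52,0,0,0,0],[0.059,-0.631,0,0,0,0]])

```text
time: 10.57
ee_pos: [0.5009, -0.3116, 0.2045]
eef_rot: [0.043, 0.999, -0.0, 0.0]
ft_force: [-0.3, -1.4, -2.5]
width: 0.0511
grip_force: 24.8
```

>>> drive_tool(increments=[[0,0,0,0,0,0],[0,0,0.06,0,0,0],[0,0,0.14,0,0,0],[0,0,0.23,0,0,0],[0,0,0.3,0,0,0]])

```text
time: 10.98
ee_pos: [0.5017, -0.3081, 0.1125]
eef_rot: [0.042, 0.999, 0.0, -0.0]
ft_force: [0.2, 1.2, -3.7]
width: 0.0509
grip_force: 24.8
```

>>> drive_tool(increments=[[0,0,0.05,0,0,0],[0,0,0.08,0,0,0],[0,0,0.11,0,0,0],[0,0,0.13,0,0,0],[0,0,0.14,0,0,0]])

```text
time: 11.4
ee_pos: [0.5021, -0.3086, 0.0717]
eef_rot: [0.042, 0.999, 0.0, 0.0]
ft_force: [-0.2, -0.9, -1.5]
width: 0.0515
grip_force: 24.8
```

```bash
python3 -c "
from h import *
st();go(.5027,-.309,.0695,-5)"
```

```text
t 11.40 [ 0.5021 -0.3086  0.0717] rpy [ 0.01 -0.01 -4.82] w 0.0515 gf 24.8 F [-0.2 -0.9 -1.5] q [-0.01  0.43  0.61  1.75 -0.28  1.04  2.18]
go [-0.002 -0.001  0.007] [0.    0.    0.004]
```

>>> drive_tool(increments=[[0,0,0.003,0,0,0],[0,0,0.006,0,0,0],[0,0,0.008,0,0,0],[0,0,0.008,0,0,0],[0,0,0.008,0,0,0]])

```text
time: 11.82
ee_pos: [0.5024, -0.3089, 0.0701]
eef_rot: [0.042, 0.999, -0.0, 0.001]
ft_force: [-0.4, 0.4, 0.3]
width: 0.0512
grip_force: 24.8
```

>>> drive_tool(increments=[[0,0,0,0,0,0],[0,0,0,0,0,0],[0,0,0,0,0,0],[0,0,0,0,0,0],[0,0,0,0,0,0]], claw=0.2)

```text
time: 12.23
ee_pos: [0.502, -0.3087, 0.0696]
eef_rot: [0.042, 0.999, 0.0, 0.0]
ft_force: [0.4, 0.2, -0.3]
width: 0.0688
grip_force: 0.0
```

>>> drive_tool(increments=[[0,0,-0.05,0,0,0],[0,0,-0.15,0,0,0],[0,0,-0.26,0,0,0],[0,0,-0.37,0,0,0],[0,0,-0.46,0,0,0]])

```text
time: 12.65
ee_pos: [0.5021, -0.3091, 0.21]
eef_rot: [0.042, 0.999, -0.0, 0.001]
ft_force: [0.0, 0.0, 0.5]
width: 0.0696
grip_force: 0.0
```

```bash
python3 -c "
from h import *
st();go(.555,-.0645,.205,-4.8)"
```

```text
t 12.65 [ 0.5021 -0.3091  0.21  ] rpy [-0.02 -0.08 -4.85] w 0.0696 gf 0.0 F [0.  0.  0.5] q [-0.06  0.29  0.66  1.61 -0.18  1.3   2.11]
go [-0.107  0.827  0.016] [-0.001  0.002 -0.001]
```

>>> drive_tool(increments=[[-0.01,0.06,0,0,0,0],[-0.02,0.16,0,0,0,0],[-0.035,0.27,0,0,0,0],[-0.05,0.38,0,0,0,0],[-0.062,0.48,0,0,0,0]])

```text
time: 13.07
ee_pos: [0.533, -0.1648, 0.2076]
eef_rot: [0.042, 0.999, 0.0, 0.0]
ft_force: [0.6, 0.1, -1.0]
width: 0.0695
grip_force: 0.0
```

>>> drive_tool(increments=[[-0.012,0.1,0,0,0,0],[-0.025,0.2,0,0,0,0],[-0.037,0.28,0,0,0,0],[-0.043,0.33,0,0,0,0],[-0.045,0.347,0,0,0,0]])

```text
time: 13.48
ee_pos: [0.5553, -0.0609, 0.2074]
eef_rot: [0.04, 0.999, 0.0, -0.0]
ft_force: [1.3, -0.1, 0.8]
width: 0.0699
grip_force: 0.0
```

>>> drive_tool(increments=[[0,0,0,0,0,0],[0,0,0.04,0,0,0],[0,0,0.1,0,0,0],[0,0,0.15,0,0,0],[0,0,0.15,0,0,0]])

```text
time: 13.9
ee_pos: [0.5526, -0.066, 0.159]
eef_rot: [0.043, 0.999, -0.0, -0.002]
ft_force: [-0.2, 0.2, -0.2]
width: 0.0699
grip_force: 0.0
```

```bash
python3 -c "
from h import *
st();go(.555,-.0645,.0703,-4.8)"
```

```text
t 13.90 [ 0.5526 -0.066   0.159 ] rpy [-0.07  0.27 -4.97] w 0.0699 gf 0.0 F [-0.2  0.2 -0.2] q [-0.4   0.24  0.51  1.75 -0.13  1.19  1.63]
go [-0.009  0.006  0.296] [-0.001 -0.006 -0.004]
```

>>> drive_tool(increments=[[-0.005,0.005,0.04,0,0,0],[-0.005,0.005,0.11,0,0,0],[-0.005,0.005,0.19,0,0,0],[-0.005,0.005,0.27,0,0,0],[-0.005,0.005,0.303,0,0,0]])

```text
time: 14.32
ee_pos: [0.5552, -0.0634, 0.0689]
eef_rot: [0.043, 0.999, -0.0, -0.001]
ft_force: [-0.2, -0.1, 0.3]
width: 0.0697
grip_force: 0.0
```

>>> drive_tool(increments=[[0,0,0,0,0,0],[0,0,0,0,0,0],[0,0,0,0,0,0],[0,0,0,0,0,0],[0,0,0,0,0,0]], claw=1, force=25)

```text
time: 14.73
ee_pos: [0.5575, -0.0633, 0.073]
eef_rot: [0.042, 0.999, 0.0, 0.001]
ft_force: [-0.7, -2.2, 4.0]
width: 0.0533
grip_force: 24.9
```

>>> drive_tool(increments=[[0,0,0,0,0,0],[0,0,0,0,0,0],[0,0,0,0,0,0],[0,0,0,0,0,0],[0,0,0,0,0,0]])

```text
time: 15.15
ee_pos: [0.5575, -0.0633, 0.073]
eef_rot: [0.042, 0.999, 0.0, 0.001]
ft_force: [-0.2, -1.9, 7.4]
width: 0.0536
grip_force: 24.9
```

```bash
python3 -c "
from h import *
st();go(.415,-.3135,.2053,-4.8)"
```

```text
t 15.15 [ 0.5575 -0.0633  0.073 ] rpy [ 0.01 -0.14 -4.85] w 0.0536 gf 24.9 F [-0.2 -1.9  7.4] q [-0.38  0.35  0.49  1.83 -0.19  1.01  1.67]
go [ 0.402 -0.871 -0.442] [ 0.     0.003 -0.001]
```

>>> drive_tool(increments=[[0,0,-0.05,0,0,0],[0,0,-0.14,0,0,0],[0,0,-0.24,0,0,0],[0,0,-0.35,0,0,0],[0,0,-0.442,0,0,0]])

```text
time: 15.57
ee_pos: [0.5564, -0.0627, 0.2064]
eef_rot: [0.042, 0.999, 0.0, 0.0]
ft_force: [0.8, -0.2, -1.9]
width: 0.0535
grip_force: 24.9
```

>>> drive_tool(increments=[[0.02,-0.05,0,0,0,0],[0.06,-0.14,0,0,0,0],[0.11,-0.24,0,0,0,0],[0.16,-0.34,0,0,0,0],[0.2,-0.44,0,0,0,0]])

```text
time: 15.98
ee_pos: [0.4837, -0.1905, 0.2036]
eef_rot: [0.042, 0.999, 0.0, -0.0]
ft_force: [0.0, -0.8, -2.7]
width: 0.0537
grip_force: 24.9
```

>>> drive_tool(increments=[[0.05,-0.11,0,0,0,0],[0.1,-0.22,0,0,0,0],[0.15,-0.32,0,0,0,0],[0.18,-0.4,0,0,0,0],[0.202,-0.431,0,0,0,0]])

```text
time: 16.4
ee_pos: [0.4115, -0.3165, 0.2039]
eef_rot: [0.044, 0.999, -0.0, -0.0]
ft_force: [0.2, -0.4, -2.7]
width: 0.0538
grip_force: 24.9
```

>>> drive_tool(increments=[[0,0,0,0,0,0],[0,0,0.06,0,0,0],[0,0,0.14,0,0,0],[0,0,0.23,0,0,0],[0,0,0.3,0,0,0]])

```text
time: 16.82
ee_pos: [0.4145, -0.3111, 0.1121]
eef_rot: [0.041, 0.999, 0.001, -0.0]
ft_force: [-0.3, 0.4, -2.0]
width: 0.0537
grip_force: 24.9
```

>>> drive_tool(increments=[[0,0,0.05,0,0,0],[0,0,0.08,0,0,0],[0,0,0.11,0,0,0],[0,0,0.13,0,0,0],[0,0,0.14,0,0,0]])

```text
time: 17.23
ee_pos: [0.4145, -0.3126, 0.0718]
eef_rot: [0.042, 0.999, 0.0, -0.0]
ft_force: [0.4, -0.6, -2.3]
width: 0.0536
grip_force: 24.9
```

```bash
python3 -c "
from h import *
st();go(.415,-.3135,.0708,-5)"
```

```text
t 17.23 [ 0.4145 -0.3126  0.0718] rpy [ 0.02  0.01 -4.79] w 0.0536 gf 24.9 F [ 0.4 -0.6 -2.3] q [-0.05  0.29  0.7   1.94 -0.22  0.99  2.23]
go [-0.002 -0.003  0.003] [ 0.    -0.     0.005]
```

>>> drive_tool(increments=[[0,0,0.003,0,0,0],[0,0,0.006,0,0,0],[0,0,0.008,0,0,0],[0,0,0.008,0,0,0],[0,0,0.008,0,0,0]])

```text
time: 17.65
ee_pos: [0.415, -0.3134, 0.0709]
eef_rot: [0.042, 0.999, -0.0, 0.001]
ft_force: [-1.1, 0.5, 6.7]
width: 0.0535
grip_force: 24.9
```

>>> drive_tool(increments=[[0,0,0,0,0,0],[0,0,0,0,0,0],[0,0,0,0,0,0],[0,0,0,0,0,0],[0,0,0,0,0,0]], claw=0.2)

```text
time: 18.07
ee_pos: [0.4144, -0.313, 0.0698]
eef_rot: [0.042, 0.999, 0.0, 0.0]
ft_force: [0.3, 0.6, 0.3]
width: 0.0685
grip_force: 0.0
```

>>> drive_tool(increments=[[0,0,-0.05,0,0,0],[0,0,-0.15,0,0,0],[0,0,-0.26,0,0,0],[0,0,-0.37,0,0,0],[0,0,-0.46,0,0,0]])

```text
time: 18.48
ee_pos: [0.4143, -0.3134, 0.2101]
eef_rot: [0.042, 0.999, -0.0, 0.001]
ft_force: [0.6, 0.5, -0.7]
width: 0.0696
grip_force: 0.0
```

```bash
python3 - <<'E'
from h import *
st()
a,b=camera('top'),camera('side');cv2.imwrite('pics/t2.png',a);cv2.imwrite('pics/s2.png',b)
A=cv2.resize(a[110:330,220:520],None,fx=2.6,fy=2.6,interpolation=cv2.INTER_CUBIC);cv2.imwrite('pics/t2c.png',A)
cv2.imwrite('pics/s2c.png',cv2.resize(b[120:300,290:470],None,fx=3.3,fy=3.3,interpolation=cv2.INTER_CUBIC))
E
```

```text
t 18.48 [ 0.4143 -0.3134  0.2101] rpy [-0.02 -0.07 -4.86] w 0.0696 gf 0.0 F [ 0.6  0.5 -0.7] q [-0.12  0.11  0.74  1.79 -0.08  1.27  2.12]
```

View pics/t2c.png

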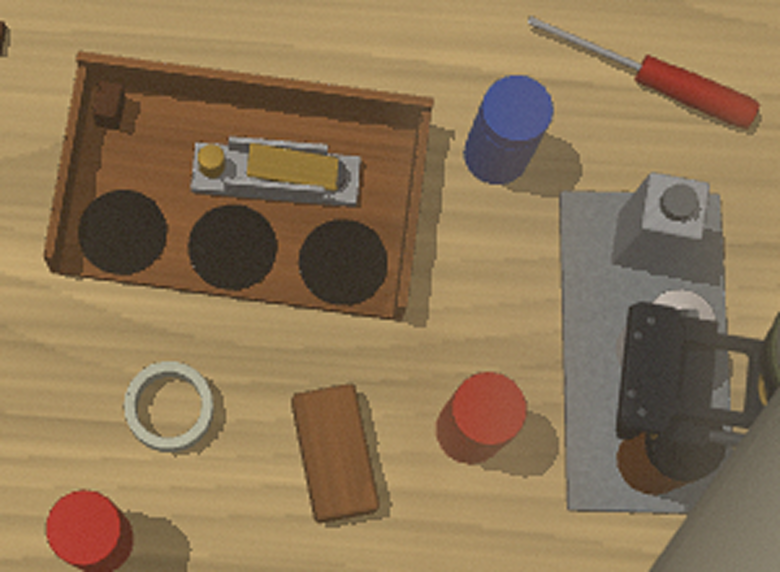

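View pics/s2c.png

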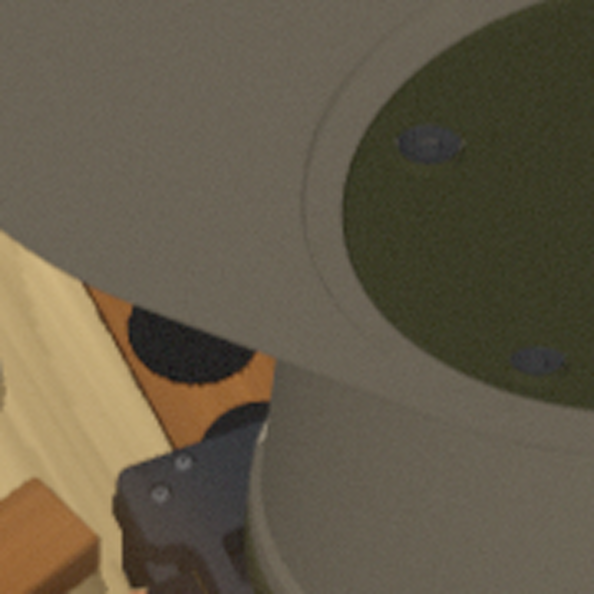

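All three containers stand upright on the board: tin (660,220), bottle (685,310) and jar (665,450) in the crop. The coasters are bare at (123,232), (233,247) and (343,262), and the plane spans (192..362, 140..207). The arm hides the stand in the side view.

```bash
python3 - <<'E'
from h import *
np.set_printoptions(precision=4,suppress=True)
a=cv2.imread('pics/t2.png');h=cv2.cvtColor(a,cv2.COLOR_BGR2HSV)
m=cv2.inRange(a,(0,0,0),(45,45,45))
cs,_=cv2.findContours(m,cv2.RETR_EXTERNAL,cv2.CHAIN_APPROX_NONE)
for c in cs:
    if cv2.contourArea(c)>500 and c[:,0,0].min()>235 and c[:,0,0].max()<380:
        P=np.array([onz("top",q[0],.011)[:2] for q in c],np.float32);print("coaster",np.array(cv2.minEnclosingCircle(P*1000)[0]),P.mean(0),cv2.minAreaRect(P*1000))
T=lambda u,v:((u+.5)/2.6-.5+220,(v+.5)/2.6-.5+110)
for z in(.008,.02):
    C=np.array([onz("top",T(*q),z)[:2] for q in((195,143),(362,157),(358,207),(192,192))]);print(C,C.mean(0))
roi=np.zeros(m.shape,np.uint8);roi[160:192,290:365]=1
g=cv2.inRange(h,(0,0,95),(180,60,255))*roi;y=cv2.inRange(h,(18,110,80),(32,255,255))*roi
for nm,k in(("grey",g),("brass",y),("all",g|y)):
    k=cv2.morphologyEx(k,cv2.MORPH_CLOSE,np.ones((3,3)));c=max(cv2.findContours(k,0,2)[0],key=cv2.contourArea)
    P=np.array([onz("top",q[0],.03)[:2] for q in c],np.float32);print(nm,cv2.minAreaRect(P*1000))
E
```

```text
[[ 0.6485  0.0625]
 [ 0.6462 -0.0749]
 [ 0.6032 -0.0741]
 [ 0.6063  0.0615]] [ 0.6261 -0.0062]
[[ 0.6442  0.0617]
 [ 0.6419 -0.0744]
 [ 0.5994 -0.0735]
 [ 0.6025  0.0607]] [ 0.622  -0.0064]
grey ((620.6246337890625, -5.3513336181640625), (133.13015747070312, 39.015201568603516), 88.89481353759766)
brass ((626.792236328125, -19.192607879638672), (73.73532104492188, 28.194530487060547), 84.92076873779297)
all ((624.477294921875, -5.425651550292969), (133.13015747070312, 46.721961975097656), 88.89481353759766)
```

>>> drive_tool(increments=[[-0.03,0.06,0,0,0,0],[-0.09,0.17,0,0,0,0],[-0.16,0.29,0,0,0,0],[-0.23,0.41,0,0,0,0],[-0.3,0.53,0,0,0,0]], claw=0.28)

```text
time: 19.0
ee_pos: [0.5179, -0.1604, 0.2072]
eef_rot: [0.042, 0.999, 0.0, -0.0]
ft_force: [1.1, -0.9, 0.1]
width: 0.0632
grip_force: 0.0
```

>>> drive_tool(increments=[[-0.07,0.12,0,0,0,0.06],[-0.14,0.25,0,0,0,0.18],[-0.22,0.39,0,0,0,0.32],[-0.28,0.49,0,0,0,0.48],[-0.307,0.55,0,0,0,0.64]])

```text
time: 19.42
ee_pos: [0.6246, 0.0001, 0.2062]
eef_rot: [0.289, 0.957, 0.001, -0.001]
ft_force: [-0.4, -0.1, -0.1]
width: 0.0627
grip_force: 0.0
```

>>> drive_tool(increments=[[0,0,0,0,0,0.14],[0,0,0,0,0,0.28],[0,0,0,0,0,0.42],[0,0,0,0,0,0.54],[0,0,0,0,0,0.64]])

```text
time: 19.83
ee_pos: [0.6228, -0.0056, 0.2067]
eef_rot: [0.52, 0.854, -0.0, -0.0]
ft_force: [-0.2, -0.6, 0.5]
width: 0.0625
grip_force: 0.0
```

>>> drive_tool(increments=[[0,0,0,0,0,0.14],[0,0,0,0,0,0.28],[0,0,0,0,0,0.42],[0,0,0,0,0,0.54],[0,0,0,0,0,0.635]])

```text
time: 20.25
ee_pos: [0.6227, -0.0056, 0.2068]
eef_rot: [0.715, 0.7, -0.0, -0.0]
ft_force: [0.5, -0.4, 0.0]
width: 0.0628
grip_force: 0.0
```

>>> drive_tool(increments=[[0,0,0,0,0,0],[0,0,0,0,0,0],[0,0,0,0,0,0],[0,0,0,0,0,0],[0,0,0,0,0,0]])

```text
time: 20.67
ee_pos: [0.623, -0.0056, 0.2077]
eef_rot: [0.712, 0.702, 0.0, -0.0]
ft_force: [0.1, 0.7, -0.6]
width: 0.0624
grip_force: 0.0
```

```bash
python3 - <<'E'
from h import *
st();go(.623,-.0058,.0115,-91)
b=camera('side');cv2.imwrite('pics/s3.png',b)
cv2.imwrite('pics/s3c.png',cv2.resize(b[110:310,280:480],None,fx=3,fy=3,interpolation=cv2.INTER_CUBIC))
E
```

```text
t 20.67 [ 0.623  -0.0056  0.2077] rpy [-0.000e+00  1.000e-02 -9.087e+01] w 0.0624 gf 0.0 F [ 0.1  0.7 -0.6] q [-0.63  0.4   0.75  1.52 -0.28  1.33  0.13]
go [-0.001 -0.     0.654] [-0.    -0.     0.003]
```

View pics/s3c.png

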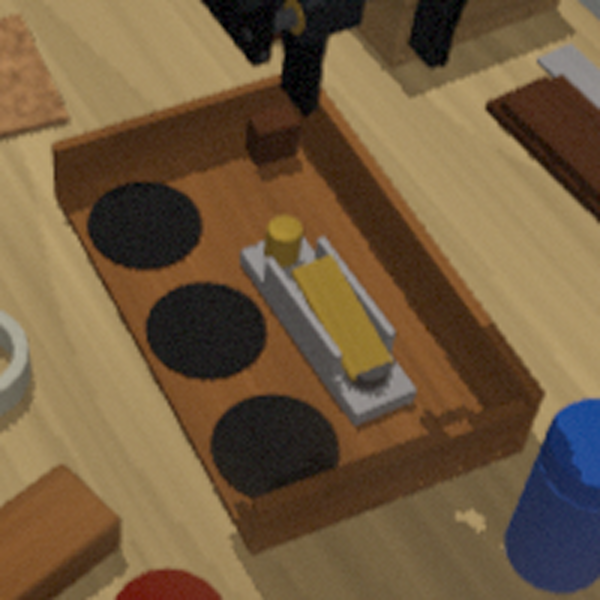

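The side crop shows the plane undisturbed: knob (284,235), cheek tops (268,262)-(340,360) and (320,240)-(392,335). The coaster centres are at (145,226), (206,331) and (275,446).

```bash
python3 - <<'E'
from h import *
np.set_printoptions(precision=4,suppress=True)
S=lambda u,v:((u+.5)/3-.5+280,(v+.5)/3-.5+110);T=lambda u,v:((u+.5)/2.6-.5+220,(v+.5)/2.6-.5+110)
C=np.array([onz("side",S(*q),.041)[:2] for q in((268,262),(340,360),(320,240),(392,335))]);print(C,C.mean(0))
print([onz("side",S(*q),.008)[:2] for q in((255,278),(358,425))])
print("cheek heights",[tri(T(*a),S(*b))[0] for a,b in(((228,137),(320,240)),((327,148),(392,335)))])
for a,b in(((123,232),(145,226)),((233,247),(206,331)),((343,262),(275,446))): print("coaster",onz("top",T(*a),.011)[:2],onz("side",S(*b),.011)[:2],tri(T(*a),S(*b))[0])
E
```

```text
[[ 0.6064  0.0318]
 [ 0.6057 -0.0479]
 [ 0.6422  0.0325]
 [ 0.641  -0.0463]] [ 0.6238 -0.0074]
[array([0.6095, 0.0475]), array([ 0.607 , -0.0723])]
cheek heights [array([0.6442, 0.0345, 0.0381]), array([ 0.6412, -0.0453,  0.0395])]
coaster [0.5676 0.1142] [0.5684 0.1129] [0.5687 0.1143 0.0093]
coaster [0.5614 0.0245] [0.562  0.0236] [0.5622 0.0245 0.0096]
coaster [ 0.5553 -0.0646] [ 0.5568 -0.0647] [ 0.556  -0.0648  0.0112]
```

>>> drive_tool(increments=[[0,0,0.05,0,0,0],[0,0,0.15,0,0,0],[0,0,0.26,0,0,0],[0,0,0.36,0,0,0],[0,0,0.42,0,0,0]])

```text
time: 21.13
ee_pos: [0.6215, -0.0054, 0.0786]
eef_rot: [0.713, 0.702, -0.001, -0.001]
ft_force: [1.4, 0.6, 0.5]
width: 0.0626
grip_force: 0.0
```

>>> drive_tool(increments=[[0,0,0.06,0,0,0],[0,0,0.12,0,0,0],[0,0,0.17,0,0,0],[0,0,0.205,0,0,0],[0,0,0.22,0,0,0]])

```text
time: 21.55
ee_pos: [0.6223, -0.0055, 0.0143]
eef_rot: [0.713, 0.702, -0.001, -0.001]
ft_force: [-0.5, 0.6, 0.8]
width: 0.0629
grip_force: 0.0
```

>>> drive_tool(increments=[[0,0,0,0,0,0],[0,0,0,0,0,0],[0,0,0,0,0,0],[0,0,0.004,0,0,0],[0,0,0.007,0,0,0]])

```text
time: 21.97
ee_pos: [0.6235, -0.0055, 0.0144]
eef_rot: [0.713, 0.701, 0.001, 0.0]
ft_force: [0.1, 0.1, 0.6]
width: 0.0627
grip_force: 0.0
```

>>> drive_tool(increments=[[0,0,0,0,0,0],[0,0,0,0,0,0],[0,0,0,0,0,0],[0,0,0,0,0,0],[0,0,0,0,0,0]], claw=1, force=40)

```text
time: 22.38
ee_pos: [0.6235, -0.0055, 0.0139]
eef_rot: [0.713, 0.701, 0.0, 0.0]
ft_force: [2.1, -0.4, -1.0]
width: 0.0401
grip_force: 40.0
```

```bash
python3 -c "
from h import *
st()"
```

```text
t 22.38 [ 0.6235 -0.0055  0.0139] rpy [ 5.000e-02  0.000e+00 -9.093e+01] w 0.0401 gf 40.0 F [ 2.1 -0.4 -1. ] q [-0.56  0.6   0.65  1.7  -0.42  0.98  0.23]
```

>>> drive_tool(increments=[[0,0,-0.05,0,0,0],[0,0,-0.13,0,0,0],[0,0,-0.22,0,0,0],[0,0,-0.31,0,0,0],[0,0,-0.4,0,0,0]])

```text
time: 22.8
ee_pos: [0.6221, -0.0058, 0.1353]
eef_rot: [0.713, 0.701, -0.001, -0.0]
ft_force: [1.3, -0.2, -5.1]
width: 0.0396
grip_force: 40.0
```

>>> drive_tool(increments=[[0.06,-0.03,0,0,0,0],[0.16,-0.08,0,0,0,0],[0.27,-0.14,0,0,0,0],[0.38,-0.195,0,0,0,0],[0.49,-0.249,0,0,0,0]])

```text
time: 23.22
ee_pos: [0.5491, 0.1435, 0.1341]
eef_rot: [0.713, 0.701, -0.0, -0.0]
ft_force: [1.0, 0.2, -5.0]
width: 0.0396
grip_force: 40.0
```

>>> drive_tool(increments=[[0.11,-0.055,0,0,0,-0.06],[0.23,-0.115,0,0,0,-0.18],[0.34,-0.175,0,0,0,-0.32],[0.43,-0.22,0,0,0,-0.48],[0.492,-0.249,0,0,0,-0.62]])

```text
time: 23.63
ee_pos: [0.4757, 0.2945, 0.1341]
eef_rot: [0.519, 0.855, -0.0, -0.001]
ft_force: [0.2, 0.7, -6.2]
width: 0.0395
grip_force: 40.0
```

>>> drive_tool(increments=[[0,0,0,0,0,-0.14],[0,0,0,0,0,-0.28],[0,0,0,0,0,-0.42],[0,0,0,0,0,-0.54],[0,0,0,0,0,-0.62]])

```text
time: 24.05
ee_pos: [0.478, 0.2906, 0.1341]
eef_rot: [0.3, 0.954, -0.001, -0.0]
ft_force: [0.4, -0.3, -5.1]
width: 0.0404
grip_force: 40.0
```

>>> drive_tool(increments=[[0,0,0,0,0,-0.12],[0,0,0,0,0,-0.26],[0,0,0,0,0,-0.4],[0,0,0,0,0,-0.52],[0,0,0,0,0,-0.61]])

```text
time: 24.47
ee_pos: [0.478, 0.2906, 0.1341]
eef_rot: [0.065, 0.998, -0.001, -0.0]
ft_force: [-0.7, 0.5, -5.1]
width: 0.0395
grip_force: 40.0
```

>>> drive_tool(increments=[[0,0,0,0,0,0],[0,0,0,0,0,0],[0,0,0,0,0,0],[0,0,0,0,0,0],[0,0,0,0,0,0]])

```text
time: 24.88
ee_pos: [0.4783, 0.2914, 0.1338]
eef_rot: [0.068, 0.998, -0.0, -0.0]
ft_force: [0.2, -0.2, -5.3]
width: 0.0398
grip_force: 40.0
```

```bash
python3 -c "
from h import *
st();go(.4788,.2915,.0125,-7.6)"
```

```text
t 24.88 [0.4783 0.2914 0.1338] rpy [-0.01  0.01 -7.74] w 0.0398 gf 40.0 F [ 0.2 -0.2 -5.3] q [-0.98  0.27  0.42  1.77 -0.12  1.13  0.9 ]
go [-0.002  0.001  0.404] [-0.    -0.    -0.003]
```

>>> drive_tool(increments=[[0,0,0.06,0,0,0],[0,0,0.14,0,0,0],[0,0,0.22,0,0,0],[0,0,0.29,0,0,0],[0,0,0.34,0,0,0]])

```text
time: 25.3
ee_pos: [0.4776, 0.2909, 0.0298]
eef_rot: [0.067, 0.998, -0.001, -0.001]
ft_force: [-0.0, -0.3, -4.7]
width: 0.0399
grip_force: 40.0
```

>>> drive_tool(increments=[[0,0,0.025,0,0,0],[0,0,0.045,0,0,0],[0,0,0.058,0,0,0],[0,0,0.065,0,0,0],[0,0,0.066,0,0,0]])

```text
time: 25.72
ee_pos: [0.4787, 0.2917, 0.0123]
eef_rot: [0.067, 0.998, 0.0, 0.0]
ft_force: [0.0, 0.3, -5.2]
width: 0.0397
grip_force: 40.0
```

```bash
python3 -c "
from h import *
st()"
```

```text
t 25.72 [0.4787 0.2917 0.0123] rpy [ 0.04 -0.03 -7.68] w 0.0397 gf 40.0 F [ 0.   0.3 -5.2] q [-0.95  0.42  0.38  1.86 -0.2   0.89  0.96]
```

Still hanging. I'll lower another 1 mm or so, then release, with the fingers opened only to 62 mm.

>>> drive_tool(increments=[[0,0,0.002,0,0,0],[0,0,0.004,0,0,0],[0,0,0.004,0,0,0],[0,0,0.004,0,0,0],[0,0,0.004,0,0,0]])

```text
time: 26.13
ee_pos: [0.4789, 0.2918, 0.0118]
eef_rot: [0.067, 0.998, 0.001, 0.0]
ft_force: [-3.3, -2.4, 6.2]
width: 0.0395
grip_force: 40.0
```

>>> drive_tool(increments=[[0,0,0,0,0,0],[0,0,0,0,0,0],[0,0,0,0,0,0],[0,0,0,0,0,0],[0,0,0,0,0,0]], claw=0.28)

```text
time: 26.55
ee_pos: [0.4785, 0.2915, 0.0108]
eef_rot: [0.067, 0.998, 0.0, 0.0]
ft_force: [-0.2, 0.2, 0.3]
width: 0.0609
grip_force: 0.0
```

>>> drive_tool(increments=[[0,0,-0.05,0,0,0],[0,0,-0.15,0,0,0],[0,0,-0.27,0,0,0],[0,0,-0.4,0,0,0],[0,0,-0.53,0,0,0]], force=25)

```text
time: 26.97
ee_pos: [0.4781, 0.291, 0.1713]
eef_rot: [0.067, 0.998, -0.0, -0.0]
ft_force: [1.3, 1.1, 0.6]
width: 0.0625
grip_force: 0.0
```

>>> drive_tool(increments=[[0,-0.05,-0.1,0,0,0],[0,-0.15,-0.12,0,0,0],[0,-0.27,-0.12,0,0,0],[0,-0.4,-0.12,0,0,0],[0,-0.52,-0.12,0,0,0]], claw=0.2)

```text
time: 27.38
ee_pos: [0.4572, 0.1349, 0.2058]
eef_rot: [0.067, 0.998, 0.0, 0.0]
ft_force: [1.5, -0.7, 0.9]
width: 0.0698
grip_force: 0.0
```

```bash
python3 - <<'E'
from h import *
st();go(.415,-.3134,.21,-4.8)
a=camera('top')
cv2.imwrite('pics/t4.png',a);A=np.zeros((400,800,3),np.uint8);A[:,:320]=cv2.resize(a[170:300,130:234],(320,400),interpolation=2);A[:,320:]=cv2.resize(a[160:320,330:522],(480,400),interpolation=2);cv2.imwrite('pics/t4c.png',A)
h=cv2.cvtColor(a,cv2.COLOR_BGR2HSV);roi=np.zeros(h.shape[:2],np.uint8);roi[185:290,140:215]=1
k=(cv2.inRange(h,(0,0,95),(180,50,255))|cv2.inRange(h,(20,150,80),(32,255,255)))*roi
k=cv2.morphologyEx(k,cv2.MORPH_CLOSE,np.ones((5,5)));c=max(cv2.findContours(k,0,2)[0],key=cv2.contourArea)
print(cv2.minAreaRect(np.array([onz("top",q[0],.027)[:2]*1000 for q in c],np.float32)))
E
```

```text
t 27.38 [0.4572 0.1349 0.2058] rpy [ 0.03 -0.02 -7.68] w 0.0698 gf 0.0 F [ 1.5 -0.7  0.9] q [-0.89 -0.01  0.51  1.89  0.    1.26  1.06]
go [-0.06  -1.5   -0.015] [ 0.001  0.    -0.064]
((471.99737548828125, 282.9291076660156), (223.54974365234375, 139.8706817626953), 6.471922397613525)
```

View pics/t4c.png

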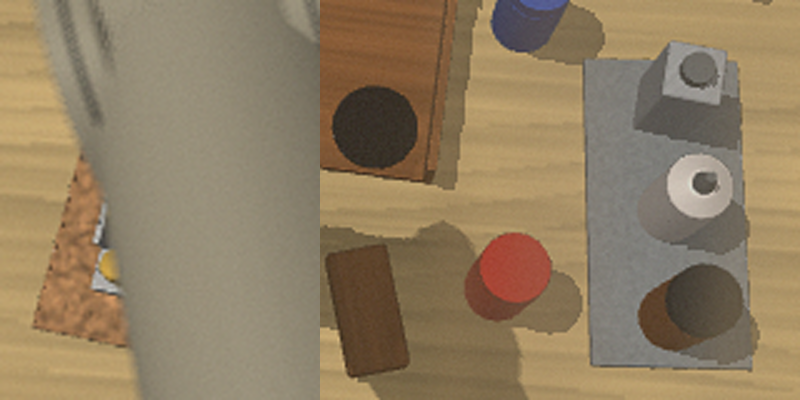

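The containers stand well on the board: tin (690,90), bottle (695,200) and jar (690,310). The arm hides the plane here, so I'll look again from the board side.

>>> drive_tool(increments=[[-0.004,-0.1,0,0,0,0],[-0.008,-0.2,0,0,0,0],[-0.012,-0.3,0,0,0,0],[-0.016,-0.4,0,0,0,0],[-0.02,-0.5,0,0,0,0]])

```text
time: 27.85
ee_pos: [0.4432, -0.014, 0.2058]
eef_rot: [0.067, 0.998, 0.0, 0.0]
ft_force: [0.0, 0.2, 0.2]
width: 0.0694
grip_force: 0.0
```

>>> drive_tool(increments=[[-0.004,-0.1,0,0,0,0],[-0.008,-0.22,0,0,0,0],[-0.012,-0.34,0,0,0,0],[-0.016,-0.45,0,0,0,0],[-0.02,-0.55,0,0,0,0]])

```text
time: 28.27
ee_pos: [0.4268, -0.1791, 0.2059]
eef_rot: [0.068, 0.998, 0.0, 0.0]
ft_force: [0.7, -0.3, -0.1]
width: 0.0695
grip_force: 0.0
```

>>> drive_tool(increments=[[-0.004,-0.1,0,0,0,0],[-0.008,-0.22,0,0,0,-0.03],[-0.012,-0.34,0,0,0,-0.06],[-0.02,-0.42,0,0,0,-0.064],[-0.02,-0.44,0,0,0,-0.064]])

```text
time: 28.68
ee_pos: [0.4146, -0.3126, 0.206]
eef_rot: [0.044, 0.999, -0.001, 0.0]
ft_force: [0.4, 0.6, 0.0]
width: 0.0698
grip_force: 0.0
```

>>> drive_tool(increments=[[0,0,0,0,0,0],[0,0,0,0,0,0],[0,0,0,0,0,0],[0,0,0,0,0,0],[0,0,0,0,0,0]])

```text
time: 29.1
ee_pos: [0.4162, -0.3073, 0.2057]
eef_rot: [0.041, 0.999, 0.001, 0.0]
ft_force: [0.3, -0.2, -0.8]
width: 0.0696
grip_force: 0.0
```

```bash
python3 - <<'E'
from h import *
st();go(.4147,-.3132,.0705,-4.8)
a=camera('top')
cv2.imwrite('pics/t5.png',a);cv2.imwrite('pics/t5c.png',cv2.resize(a[180:300,130:230],None,fx=5,fy=5,interpolation=2))
h=cv2.cvtColor(a,cv2.COLOR_BGR2HSV);roi=np.zeros(h.shape[:2],np.uint8);roi[190:282,148:208]=1
k=(cv2.inRange(h,(0,0,95),(180,50,255))|cv2.inRange(h,(20,150,80),(32,255,255)))*roi
k=cv2.morphologyEx(k,cv2.MORPH_CLOSE,np.ones((5,5)));k=cv2.morphologyEx(k,cv2.MORPH_OPEN,np.ones((5,5)));c=max(cv2.findContours(k,0,2)[0],key=cv2.contourArea)
print(cv2.minAreaRect(np.array([onz("top",q[0],.025)[:2]*1000 for q in c],np.float32)))
E
```

```text
t 29.10 [ 0.4162 -0.3073  0.2057] rpy [ 0.06 -0.03 -4.69] w 0.0696 gf 0.0 F [ 0.3 -0.2 -0.8] q [-0.44  0.15  1.09  1.81 -0.14  1.27  2.18]
go [ 0.004 -0.02   0.451] [0.001 0.001 0.003]
((477.093505859375, 293.79931640625), (46.01205062866211, 133.32339477539062), 82.205810546875)
```

View pics/t5c.png

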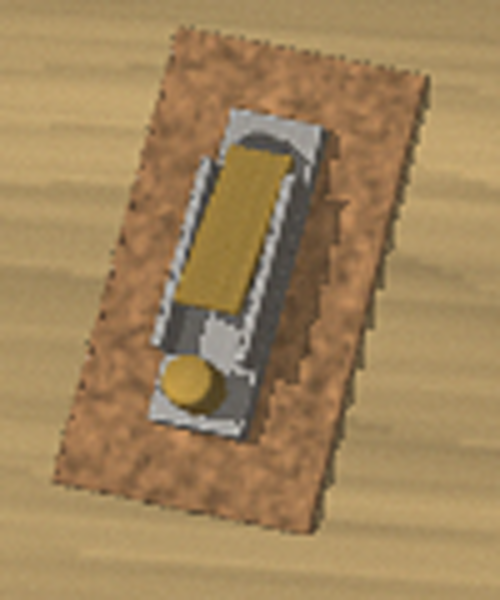

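The plane lies sole down, centred and lengthwise on the cork: in the crop it spans (150..325, 110..435) and the cork (55..430, 30..530). Next I return the jar.

>>> drive_tool(increments=[[0.004,-0.02,0.03,0,0,0],[0.004,-0.02,0.12,0,0,0],[0.004,-0.02,0.22,0,0,0],[0.004,-0.02,0.32,0,0,0],[0.004,-0.02,0.38,0,0,0]])

```text
time: 29.57
ee_pos: [0.4133, -0.3131, 0.0891]
eef_rot: [0.041, 0.999, 0.001, -0.001]
ft_force: [-0.5, 0.8, 0.2]
width: 0.0695
grip_force: 0.0
```

>>> drive_tool(increments=[[0,0,0.03,0,0,0],[0,0,0.05,0,0,0],[0,0,0.065,0,0,0],[0,0,0.069,0,0,0],[0,0,0.069,0,0,0]])

```text
time: 29.98
ee_pos: [0.4145, -0.3146, 0.0717]
eef_rot: [0.042, 0.999, -0.0, 0.001]
ft_force: [0.2, 0.3, 0.7]
width: 0.0696
grip_force: 0.0
```

>>> drive_tool(increments=[[0,0,0,0,0,0],[0,0,0,0,0,0],[0,0,0,0,0,0],[0,0,0,0,0,0],[0,0,0,0,0,0]], claw=1, force=25)

```text
time: 30.4
ee_pos: [0.4143, -0.3145, 0.0714]
eef_rot: [0.042, 0.999, 0.0, 0.0]
ft_force: [-0.7, 1.1, 4.2]
width: 0.0536
grip_force: 25.0
```

>>> drive_tool(increments=[[0,0,-0.05,0,0,0],[0,0,-0.14,0,0,0],[0,0,-0.24,0,0,0],[0,0,-0.35,0,0,0],[0,0,-0.45,0,0,0]])

```text
time: 30.82
ee_pos: [0.4134, -0.3146, 0.2073]
eef_rot: [0.042, 0.999, 0.0, -0.0]
ft_force: [0.8, 0.0, -2.0]
width: 0.0533
grip_force: 25.0
```

```bash
python3 -c "
from h import *
st();go(.557,-.064,.206,-4.85)"
```

```text
t 30.82 [ 0.4134 -0.3146  0.2073] rpy [ 0.01  0.04 -4.84] w 0.0533 gf 25.0 F [ 0.8  0.  -2. ] q [-0.43  0.16  1.11  1.8  -0.15  1.27  2.2 ]
go [-0.407  0.873  0.004] [ 0.    -0.001  0.   ]
```

>>> drive_tool(increments=[[-0.025,0.05,0,0,0,0],[-0.065,0.14,0,0,0,0],[-0.11,0.24,0,0,0,0],[-0.157,0.34,0,0,0,0],[-0.2,0.44,0,0,0,0]])

```text
time: 31.23
ee_pos: [0.4852, -0.1864, 0.2059]
eef_rot: [0.042, 0.999, 0.0, 0.0]
ft_force: [0.4, 0.0, -3.6]
width: 0.0534
grip_force: 25.0
```

>>> drive_tool(increments=[[-0.05,0.11,0,0,0,0],[-0.1,0.22,0,0,0,0],[-0.15,0.32,0,0,0,0],[-0.185,0.4,0,0,0,0],[-0.204,0.433,0,0,0,0]])

```text
time: 31.65
ee_pos: [0.5578, -0.0589, 0.2052]
eef_rot: [0.039, 0.999, 0.0, -0.001]
ft_force: [-0.5, 0.3, -2.1]
width: 0.0535
grip_force: 25.0
```

>>> drive_tool(increments=[[0,0,0,0,0,0],[0,0,0.06,0,0,0],[0,0,0.14,0,0,0],[0,0,0.23,0,0,0],[0,0,0.3,0,0,0]])

```text
time: 32.07
ee_pos: [0.5554, -0.0651, 0.1143]
eef_rot: [0.043, 0.999, -0.0, -0.001]
ft_force: [-0.1, 0.7, -1.9]
width: 0.0534
grip_force: 25.0
```

>>> drive_tool(increments=[[0,0,0.05,0,0,0],[0,0,0.08,0,0,0],[0,0,0.11,0,0,0],[0,0,0.13,0,0,0],[0,0,0.135,0,0,0]])

```text
time: 32.48
ee_pos: [0.5564, -0.064, 0.0751]
eef_rot: [0.042, 0.999, -0.0, -0.0]
ft_force: [-0.3, 0.6, -2.9]
width: 0.0533
grip_force: 25.0
```

```bash
python3 -c "
from h import *
st();go(.557,-.064,.0729,-4.85)"
```

```text
t 32.48 [ 0.5564 -0.064   0.0751] rpy [-0.01  0.03 -4.82] w 0.0533 gf 25.0 F [-0.3  0.6 -2.9] q [-0.66  0.43  0.85  1.84 -0.37  1.04  1.82]
go [-0.002  0.     0.007] [-0.    -0.001  0.001]
```

>>> drive_tool(increments=[[0,0,0.003,0,0,0],[0,0,0.006,0,0,0],[0,0,0.009,0,0,0],[0,0,0.009,0,0,0],[0,0,0.009,0,0,0]])

```text
time: 32.9
ee_pos: [0.5572, -0.0636, 0.0734]
eef_rot: [0.042, 0.999, 0.0, 0.001]
ft_force: [-0.2, -0.0, 2.6]
width: 0.054
grip_force: 25.0
```

>>> drive_tool(increments=[[0,0,0,0,0,0],[0,0,0,0,0,0],[0,0,0,0,0,0],[0,0,0,0,0,0],[0,0,0,0,0,0]], claw=0.2)

```text
time: 33.32
ee_pos: [0.5567, -0.0636, 0.0728]
eef_rot: [0.042, 0.999, 0.0, -0.0]
ft_force: [-0.8, 0.2, 0.0]
width: 0.0687
grip_force: 0.0
```

>>> drive_tool(increments=[[0,0,-0.05,0,0,0],[0,0,-0.15,0,0,0],[0,0,-0.26,0,0,0],[0,0,-0.37,0,0,0],[0,0,-0.45,0,0,0]])

```text
time: 33.73
ee_pos: [0.5571, -0.0641, 0.2105]
eef_rot: [0.042, 0.999, 0.0, 0.001]
ft_force: [0.6, 0.5, 1.1]
width: 0.0696
grip_force: 0.0
```

```bash
python3 -c "
from h import *
st();go(.5022,-.3088,.206,-4.85)"
```

```text
t 33.73 [ 0.5571 -0.0641  0.2105] rpy [ 0.02 -0.11 -4.84] w 0.0696 gf 0.0 F [0.6 0.5 1.1] q [-0.76  0.27  0.94  1.69 -0.23  1.29  1.72]
go [ 0.114 -0.828  0.015] [0.    0.002 0.   ]
```

>>> drive_tool(increments=[[0.007,-0.05,0,0,0,0],[0.02,-0.15,0,0,0,0],[0.035,-0.26,0,0,0,0],[0.05,-0.37,0,0,0,0],[0.064,-0.47,0,0,0,0]])

```text
time: 34.15
ee_pos: [0.5251, -0.2043, 0.208]
eef_rot: [0.042, 0.999, 0.0, 0.0]
ft_force: [-0.1, -0.4, 0.2]
width: 0.0696
grip_force: 0.0
```

>>> drive_tool(increments=[[0.014,-0.1,0,0,0,0],[0.028,-0.2,0,0,0,0],[0.04,-0.29,0,0,0,0],[0.047,-0.34,0,0,0,0],[0.049,-0.358,0,0,0,0]])

```text
time: 34.57
ee_pos: [0.5005, -0.3114, 0.2079]
eef_rot: [0.044, 0.999, -0.001, -0.0]
ft_force: [-0.4, -1.0, 0.5]
width: 0.0698
grip_force: 0.0
```

>>> drive_tool(increments=[[0,0,0,0,0,0],[0,0,0.04,0,0,0],[0,0,0.1,0,0,0],[0,0,0.15,0,0,0],[0,0,0.15,0,0,0]])

```text
time: 34.98
ee_pos: [0.5017, -0.3051, 0.1592]
eef_rot: [0.04, 0.999, 0.001, -0.002]
ft_force: [-0.5, 0.4, 0.0]
width: 0.0694
grip_force: 0.0
```

```bash
python3 -c "
from h import *
st();go(.5022,-.3088,.0698,-4.85)"
```

```text
t 34.98 [ 0.5017 -0.3051  0.1592] rpy [ 0.14  0.24 -4.63] w 0.0694 gf 0.0 F [-0.5  0.4  0. ] q [-0.28  0.42  0.96  1.68 -0.36  1.23  2.25]
go [-0.004 -0.013  0.298] [ 0.003 -0.005  0.005]
```

>>> drive_tool(increments=[[0,-0.004,0.05,0,0,0],[0,-0.004,0.13,0,0,0],[0,-0.004,0.21,0,0,0],[0,-0.004,0.28,0,0,0],[0,-0.004,0.308,0,0,0]])

```text
time: 35.4
ee_pos: [0.5017, -0.3073, 0.0679]
eef_rot: [0.041, 0.999, 0.001, -0.001]
ft_force: [-0.6, 0.0, 0.3]
width: 0.0699
grip_force: 0.0
```

>>> drive_tool(increments=[[0,0,0,0,0,0],[0,0,0,0,0,0],[0,0,0,0,0,0],[0,0,0,0,0,0],[0,0,0,0,0,0]], claw=1, force=25)

```text
time: 35.82
ee_pos: [0.5029, -0.3099, 0.0718]
eef_rot: [0.042, 0.999, -0.0, 0.001]
ft_force: [0.1, -0.5, 5.0]
width: 0.0511
grip_force: 24.9
```

>>> drive_tool(increments=[[0,0,0,0,0,0],[0,0,0,0,0,0],[0,0,0,0,0,0],[0,0,-0.05,0,0,0],[0,0,-0.1,0,0,0]])

```text
time: 36.23
ee_pos: [0.5014, -0.3091, 0.1004]
eef_rot: [0.042, 0.999, 0.0, -0.001]
ft_force: [-0.3, 0.3, -2.6]
width: 0.0511
grip_force: 25.0
```

>>> drive_tool(increments=[[0,0,-0.07,0,0,0],[0,0,-0.15,0,0,0],[0,0,-0.24,0,0,0],[0,0,-0.32,0,0,0],[0,0,-0.36,0,0,0]])

```text
time: 36.65
ee_pos: [0.5025, -0.3102, 0.2113]
eef_rot: [0.042, 0.999, -0.0, 0.001]
ft_force: [-0.1, 0.6, -1.7]
width: 0.0513
grip_force: 25.0
```

```bash
python3 -c "
from h import *
st();go(.563,.0258,.206,-4.85)"
```

```text
t 36.65 [ 0.5025 -0.3102  0.2113] rpy [-0.04 -0.17 -4.82] w 0.0513 gf 25.0 F [-0.1  0.6 -1.7] q [-0.3   0.38  0.99  1.62 -0.33  1.32  2.23]
go [-0.107  1.133  0.017] [-0.001  0.004  0.001]
```

>>> drive_tool(increments=[[-0.005,0.05,0,0,0,0],[-0.014,0.15,0,0,0,0],[-0.025,0.26,0,0,0,0],[-0.036,0.38,0,0,0,0],[-0.047,0.5,0,0,0,0]])

```text
time: 37.07
ee_pos: [0.5282, -0.1597, 0.2079]
eef_rot: [0.042, 0.999, 0.0, -0.0]
ft_force: [0.5, -0.3, -2.8]
width: 0.0507
grip_force: 25.0
```

>>> drive_tool(increments=[[-0.012,0.12,0,0,0,0],[-0.025,0.25,0,0,0,0],[-0.037,0.38,0,0,0,0],[-0.05,0.52,0,0,0,0],[-0.06,0.632,0,0,0,0]])

```text
time: 37.48
ee_pos: [0.5621, 0.0298, 0.2079]
eef_rot: [0.041, 0.999, 0.001, -0.0]
ft_force: [0.8, -0.0, -3.0]
width: 0.0512
grip_force: 25.0
```

>>> drive_tool(increments=[[0,0,0,0,0,0],[0,0,0.06,0,0,0],[0,0,0.14,0,0,0],[0,0,0.23,0,0,0],[0,0,0.3,0,0,0]])

```text
time: 37.9
ee_pos: [0.5614, 0.0261, 0.1162]
eef_rot: [0.042, 0.999, -0.0, -0.001]
ft_force: [-0.0, 1.2, -2.1]
width: 0.0506
grip_force: 25.0
```

>>> drive_tool(increments=[[0,0,0.05,0,0,0],[0,0,0.08,0,0,0],[0,0,0.11,0,0,0],[0,0,0.13,0,0,0],[0,0,0.135,0,0,0]])

```text
time: 38.32
ee_pos: [0.5622, 0.0262, 0.0773]
eef_rot: [0.042, 0.999, -0.0, -0.0]
ft_force: [0.2, 0.0, -2.2]
width: 0.0511
grip_force: 25.0
```

```bash
python3 -c "
from h import *
st();go(.563,.0258,.0735,-4.85)"
```

```text
t 38.32 [0.5622 0.0262 0.0773] rpy [-0.    0.03 -4.8 ] w 0.0511 gf 25.0 F [ 0.2  0.  -2.2] q [-0.81  0.43  0.84  1.83 -0.36  1.05  1.65]
go [-0.003 -0.001  0.013] [-0.    -0.001  0.001]
```

>>> drive_tool(increments=[[0,0,0.004,0,0,0],[0,0,0.008,0,0,0],[0,0,0.012,0,0,0],[0,0,0.015,0,0,0],[0,0,0.016,0,0,0]])

```text
time: 38.73
ee_pos: [0.5629, 0.0263, 0.0738]
eef_rot: [0.042, 0.999, 0.0, 0.001]
ft_force: [-1.6, -0.5, 6.2]
width: 0.0514
grip_force: 24.9
```

>>> drive_tool(increments=[[0,0,0,0,0,0],[0,0,0,0,0,0],[0,0,0,0,0,0],[0,0,0,0,0,0],[0,0,0,0,0,0]])

```text
time: 39.15
ee_pos: [0.5629, 0.0263, 0.0738]
eef_rot: [0.042, 0.999, 0.0, 0.0]
ft_force: [-1.8, -0.1, 6.0]
width: 0.0511
grip_force: 24.9
```

```bash
python3 -c "
from h import *
st()"
```

```text
t 39.15 [0.5629 0.0263 0.0738] rpy [ 0.03 -0.05 -4.8 ] w 0.0511 gf 24.9 F [-1.8 -0.1  6. ] q [-0.81  0.43  0.83  1.83 -0.37  1.04  1.66]
```

Seated. I'll release, rise, and go for the tin.

>>> drive_tool(increments=[[0,0,0,0,0,0],[0,0,0,0,0,0],[0,0,0,0,0,0],[0,0,0,0,0,0],[0,0,0,0,0,0]], claw=0.2)

```text
time: 39.57
ee_pos: [0.5624, 0.0262, 0.073]
eef_rot: [0.042, 0.999, -0.0, -0.0]
ft_force: [-0.5, 0.2, -0.2]
width: 0.0685
grip_force: 0.0
```

>>> drive_tool(increments=[[0,0,-0.05,0,0,0],[0,0,-0.15,0,0,0],[0,0,-0.26,0,0,0],[0,0,-0.37,0,0,0],[0,0,-0.45,0,0,0]])

```text
time: 39.98
ee_pos: [0.5629, 0.0259, 0.2108]
eef_rot: [0.042, 0.999, 0.0, 0.001]
ft_force: [1.1, 0.6, -0.8]
width: 0.0693
grip_force: 0.0
```

```bash
python3 -c "
from h import *
st();go(.59,-.305,.206,-4.85)"
```

```text
t 39.98 [0.5629 0.0259 0.2108] rpy [ 0.04 -0.11 -4.83] w 0.0693 gf 0.0 F [ 1.1  0.6 -0.8] q [-0.9   0.27  0.92  1.69 -0.22  1.29  1.55]
go [-0.183 -1.091  0.016] [0.001 0.002 0.   ]
```

>>> drive_tool(increments=[[-0.008,-0.05,0,0,0,0],[-0.025,-0.15,0,0,0,0],[-0.043,-0.26,0,0,0,0],[-0.063,-0.38,0,0,0,0],[-0.084,-0.5,0,0,0,0]])

```text
time: 40.4
ee_pos: [0.575, -0.1264, 0.2082]
eef_rot: [0.041, 0.999, 0.0, 0.0]
ft_force: [0.3, 1.5, 0.2]
width: 0.0696
grip_force: 0.0
```

>>> drive_tool(increments=[[-0.02,-0.12,0,0,0,0],[-0.042,-0.25,0,0,0,0],[-0.063,-0.38,0,0,0,0],[-0.085,-0.51,0,0,0,0],[-0.099,-0.591,0,0,0,0]])

```text
time: 40.82
ee_pos: [0.5885, -0.309, 0.2078]
eef_rot: [0.043, 0.999, -0.001, -0.0]
ft_force: [-0.5, -0.6, 1.4]
width: 0.0698
grip_force: 0.0
```

>>> drive_tool(increments=[[0,0,0,0,0,0],[0,0,0.04,0,0,0],[0,0,0.1,0,0,0],[0,0,0.15,0,0,0],[0,0,0.15,0,0,0]])

```text
time: 41.23
ee_pos: [0.589, -0.3016, 0.159]
eef_rot: [0.041, 0.999, 0.001, -0.002]
ft_force: [0.9, 0.4, -0.5]
width: 0.0692
grip_force: 0.0
```

```bash
python3 -c "
from h import *
st();go(.59,-.305,.069,-4.85)"
```

```text
t 41.23 [ 0.589  -0.3016  0.159 ] rpy [ 0.15  0.26 -4.68] w 0.0692 gf 0.0 F [ 0.9  0.4 -0.5] q [-0.2   0.59  0.89  1.47 -0.46  1.31  2.21]
go [-0.006 -0.012  0.3  ] [ 0.003 -0.006  0.004]
```

>>> drive_tool(increments=[[0,-0.001,0.05,0,0,0],[0,-0.001,0.13,0,0,0],[0,-0.001,0.21,0,0,0],[0,-0.001,0.28,0,0,0],[0,-0.001,0.308,0,0,0]])

```text
time: 41.65
ee_pos: [0.5891, -0.3025, 0.068]
eef_rot: [0.041, 0.999, 0.001, -0.001]
ft_force: [0.2, 0.9, -0.5]
width: 0.0695
grip_force: 0.0
```

>>> drive_tool(increments=[[0,0,0,0,0,0],[0,0,0,0,0,0],[0,0,0,0,0,0],[0,0,0,0,0,0],[0,0,0,0,0,0]], claw=1, force=25)

```text
time: 42.07
ee_pos: [0.5904, -0.305, 0.0721]
eef_rot: [0.042, 0.999, -0.0, 0.001]
ft_force: [-1.1, -0.1, 4.1]
width: 0.046
grip_force: 24.7
```

>>> drive_tool(increments=[[0,0,0,0,0,0],[0,0,0,0,0,0],[0,0,0,0,0,0],[0,0,-0.05,0,0,0],[0,0,-0.1,0,0,0]])

```text
time: 42.48
ee_pos: [0.5891, -0.3045, 0.1012]
eef_rot: [0.042, 0.999, 0.0, -0.001]
ft_force: [-0.2, -0.1, -1.5]
width: 0.046
grip_force: 24.7
```

>>> drive_tool(increments=[[0,0,-0.07,0,0,0],[0,0,-0.15,0,0,0],[0,0,-0.24,0,0,0],[0,0,-0.32,0,0,0],[0,0,-0.36,0,0,0]])

```text
time: 42.9
ee_pos: [0.5903, -0.3059, 0.2135]
eef_rot: [0.042, 0.999, -0.001, 0.002]
ft_force: [-0.3, -0.3, -2.0]
width: 0.0463
grip_force: 24.7
```

```bash
python3 -c "
from h import *
st();go(.5683,.1144,.206,-4.85)"
```

```text
t 42.90 [ 0.5903 -0.3059  0.2135] rpy [-0.09 -0.25 -4.83] w 0.0463 gf 24.7 F [-0.3 -0.3 -2. ] q [-0.21  0.55  0.91  1.4  -0.44  1.39  2.2 ]
go [0.191 1.39  0.022] [-0.002  0.005  0.   ]
```

>>> drive_tool(increments=[[0,0,-0.03,0,0,0],[0,0,-0.07,0,0,0],[0.01,0.09,-0.07,0,0,0],[0.028,0.2,-0.07,0,0,0],[0.044,0.32,-0.07,0,0,0]])

```text
time: 43.32
ee_pos: [0.5835, -0.2083, 0.2292]
eef_rot: [0.043, 0.999, -0.0, -0.001]
ft_force: [0.9, 0.7, -1.9]
width: 0.0459
grip_force: 24.7
```

>>> drive_tool(increments=[[0.016,0.12,0,0,0,0],[0.032,0.23,0,0,0,0],[0.048,0.35,0,0,0,0],[0.064,0.46,0,0,0,0],[0.08,0.58,0,0,0,0]])

```text
time: 43.73
ee_pos: [0.5743, -0.0314, 0.2294]
eef_rot: [0.042, 0.999, -0.0, -0.001]
ft_force: [0.9, 0.6, -2.1]
width: 0.0462
grip_force: 24.7
```

>>> drive_tool(increments=[[0.015,0.11,0,0,0,0],[0.03,0.22,0,0,0,0],[0.045,0.33,0,0,0,0],[0.06,0.43,0,0,0,0],[0.067,0.487,0,0,0,0]])

```text
time: 44.15
ee_pos: [0.5663, 0.1191, 0.2291]
eef_rot: [0.04, 0.999, 0.0, -0.001]
ft_force: [-0.1, 0.4, -2.6]
width: 0.0463
grip_force: 24.7
```

>>> drive_tool(increments=[[0,0,0,0,0,0],[0,0,0,0,0,0],[0,0,0,0,0,0],[0,0,0,0,0,0],[0,0,0,0,0,0]])

```text
time: 44.57
ee_pos: [0.5675, 0.1132, 0.2298]
eef_rot: [0.043, 0.999, -0.0, -0.0]
ft_force: [-0.2, -0.3, -2.3]
width: 0.0463
grip_force: 24.7
```

```bash
python3 -c "
from h import *
st();go(.5683,.1144,.074,-4.85)"
```

```text
t 44.57 [0.5675 0.1132 0.2298] rpy [-0.    0.   -4.92] w 0.0463 gf 24.7 F [-0.2 -0.3 -2.3] q [-1.01  0.3   0.9   1.62 -0.24  1.34  1.41]
go [-0.002  0.004  0.519] [-0.    -0.    -0.002]
```

>>> drive_tool(increments=[[0,0.002,0.05,0,0,0],[0,0.002,0.13,0,0,0],[0,0.002,0.22,0,0,0],[0,0.002,0.3,0,0,0],[0,0.002,0.36,0,0,0]])

```text
time: 44.98
ee_pos: [0.5668, 0.1142, 0.1198]
eef_rot: [0.043, 0.999, -0.0, -0.001]
ft_force: [-1.5, -0.1, -1.2]
width: 0.046
grip_force: 24.7
```

>>> drive_tool(increments=[[0,0,0.05,0,0,0],[0,0,0.09,0,0,0],[0,0,0.12,0,0,0],[0,0,0.14,0,0,0],[0,0,0.148,0,0,0]])

```text
time: 45.4
ee_pos: [0.5674, 0.115, 0.0768]
eef_rot: [0.042, 0.999, -0.0, -0.0]
ft_force: [-0.4, -0.6, -1.7]
width: 0.046
grip_force: 24.7
```

>>> drive_tool(increments=[[0,0,0.003,0,0,0],[0,0,0.006,0,0,0],[0,0,0.009,0,0,0],[0,0,0.012,0,0,0],[0,0,0.013,0,0,0]])

```text
time: 45.82
ee_pos: [0.5679, 0.1154, 0.074]
eef_rot: [0.042, 0.999, 0.0, 0.0]
ft_force: [-1.0, 0.2, 3.9]
width: 0.0464
grip_force: 24.7
```

```bash
python3 -c "
from h import *
st();go(.5683,.1144,.074,-4.85)"
```

```text
t 45.82 [0.5679 0.1154 0.074 ] rpy [ 0.04 -0.05 -4.79] w 0.0464 gf 24.7 F [-1.   0.2  3.9] q [-0.93  0.46  0.82  1.79 -0.38  1.06  1.51]
go [-0.002 -0.003  0.   ] [0.001 0.001 0.001]
```

Seated. I'll release, rise and back the arm off towards the far right, so it doesn't hide the stand from the top camera.

>>> drive_tool(increments=[[0,0,0,0,0,0],[0,0,0,0,0,0],[0,0,0,0,0,0],[0,0,0,0,0,0],[0,0,0,0,0,0]], claw=0.2)

```text
time: 46.23
ee_pos: [0.5675, 0.1152, 0.0735]
eef_rot: [0.042, 0.999, 0.0, 0.0]
ft_force: [0.1, -0.6, 0.3]
width: 0.0674
grip_force: 0.0
```

>>> drive_tool(increments=[[0,0,-0.05,0,0,0],[0,0,-0.15,0,0,0],[0,0,-0.27,0,0,0],[0,0,-0.39,0,0,0],[0,0,-0.5,0,0,0]])

```text
time: 46.65
ee_pos: [0.5674, 0.1149, 0.2255]
eef_rot: [0.042, 0.999, 0.0, 0.0]
ft_force: [0.8, -0.1, -1.0]
width: 0.0697
grip_force: 0.0
```

>>> drive_tool(increments=[[0,-0.06,0,0,0,0],[0,-0.16,0,0,0,0],[0,-0.28,0,0,0,0],[0,-0.4,0,0,0,0],[0,-0.52,0,0,0,0]])

```text
time: 47.07
ee_pos: [0.554, -0.0417, 0.2236]
eef_rot: [0.042, 0.999, 0.0, 0.0]
ft_force: [0.8, 0.8, -0.2]
width: 0.0699
grip_force: 0.0
```

>>> drive_tool(increments=[[0,-0.12,0,0,0,0],[0,-0.25,0,0,0,0],[0,-0.38,0,0,0,0],[0,-0.51,0,0,0,0],[0,-0.64,0,0,0,0]])

```text
time: 47.48
ee_pos: [0.538, -0.2332, 0.2235]
eef_rot: [0.042, 0.999, 0.0, 0.0]
ft_force: [0.9, -0.2, 1.3]
width: 0.0698
grip_force: 0.0
```

>>> drive_tool(increments=[[0,-0.1,0,0,0,0],[0,-0.16,0,0,0,0],[0,-0.2,0,0,0,0],[0,-0.2,0,0,0,0],[0,-0.2,0,0,0,0]])

```text
time: 47.9
ee_pos: [0.5331, -0.2916, 0.2233]
eef_rot: [0.043, 0.999, 0.0, -0.0]
ft_force: [-0.2, 0.5, 0.4]
width: 0.0698
grip_force: 0.0
```

>>> drive_tool(increments=[[0,0,0,0,0,0],[0,0,0,0,0,0],[0,0,0,0,0,0],[0,0,0,0,0,0],[0,0,0,0,0,0]])

```text
time: 48.32
ee_pos: [0.5336, -0.2907, 0.2235]
eef_rot: [0.041, 0.999, 0.0, 0.0]
ft_force: [0.3, 0.3, -0.1]
width: 0.0697
grip_force: 0.0
```

```bash
python3 - <<'E'
from h import *
st();a=camera('top');cv2.imwrite('pics/t6.png',a)
o=cv2.imread('pics/top0.png');f=lambda i:cv2.resize(i[120:300,130:400],None,fx=2.2,fy=1.6*1.0,interpolation=2)
cv2.imwrite('pics/t6c.png',np.vstack([f(o),f(a)]))
E
```

```text
t 48.32 [ 0.5336 -0.2907  0.2235] rpy [ 0.02 -0.01 -4.74] w 0.0697 gf 0.0 F [ 0.3  0.3 -0.1] q [-0.33  0.42  1.    1.55 -0.36  1.37  2.19]
```

View pics/t6c.png

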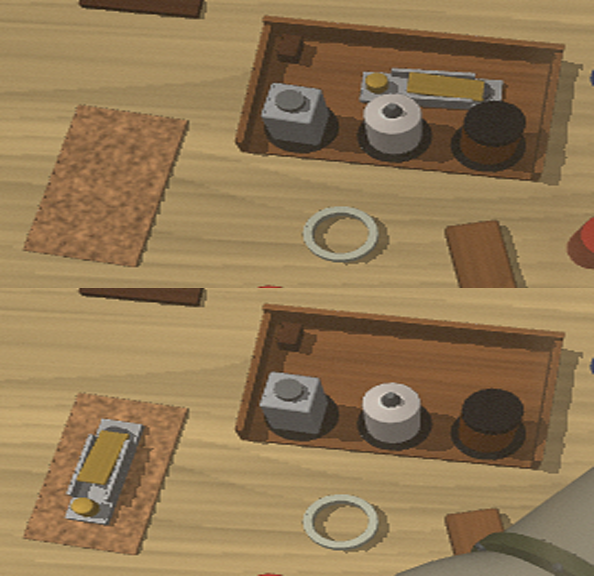

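The before and after views match. Each container is back on its coaster: tin (291,390 against 291,102), nozzle (391,400 against 393,111) and lid (492,410 against 494,123, with a 288 row offset). All are within a few millimetres, and the plane is centred on the cork at (105,470). I'm handing the job in.

```bash
python3 -c "
from bench import *
print(close_job())"
```

```text
the job is handed in; nothing more can be done
None
```

I handed the job in after 48 s of robot time: the plane lies sole down, centred and lengthwise on the cork pad, and each container stands upright on its own coaster within a few millimetres of its start (top camera); the hand-in gave no verdict.

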